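Charge a grinding jar with three balls from the rotary dispenser

ROBOT

A 6-joint arm with a two-finger parallel gripper is mounted at the origin on the work surface. World frame = base frame: x ahead of the robot, y to its left, z up, the work surface at z = 0. Lengths are in m, angles in rad, forces in N, time in s.
With the tool pointing down it reaches from about 0.35 to 0.85 m from the base axis. Payload 8.1 kg.
Tool frame: the origin (TCP) lies between the finger pads; the fingertips stand r.tcp_to_tips ahead of it and the grasp point (between the pads) lies 11 mm behind it (r.tcp_to_tips is the distance from the TCP to the fingertips, in m); z points along the fingers, y is the line along which they close (so a half turn about z gives the same grasp; the last joint's range is limited). The gripper opens to 93 mm and grips with 3 to 60 N. Pads are 15 mm wide; open, the fingers measure 128 mm over their backs; the gripper's body (75 mm by 188 mm) begins 65 mm behind the grasp point.
Start: joints at [-1.356, 0.13, 1.488, -0, 1.523, -0.085], TCP at [0.177, -0.573, 0.227] pointing down, gripper open.
Joint ranges: [-2.96, 2.96], [-0.89, 2.26], [0.02, 2.5], [-1.34, 4.48], [0, 2.73], [-2.66, 2.66]. Speed limits (rad/s): [2.39, 2.39, 2.79, 3.14, 3.14, 3.14].

INTERFACE

Orientations are given as [roll, pitch, yaw] about the fixed x, y, z axes, in that order (R = Rz(yaw) Ry(pitch) Rx(roll)).
In Python, from workcell import r, cams gives the robot as it stands.
- The arm moves only by the tool carry_out, never from a script. Its argument "targets" is text: rows parted by semicolons, each of 7 numbers parted by spaces: the opening, from -1 (shut) to 1 (fully open), then the shift along the tool's x, y, z in mm, then the turn, a rotation vector about the tool's x, y, z in rad. A call has exactly 8 rows; each row is the pose to reach, as a shift and turn from the pose commanded when the call began, along the tool's axes at that moment; what a row does not reach only later rows make up. A row lasts 1/8 s, in which the tool goes at most 62.5 mm and 10.7 degrees, less where a joint would pass 70% of its speed; a pose out of reach is approached as far as the arm can. A call with a gripper value outside its range is refused whole. The fingers move at their own pace and stop on an object; "force" is the grip in N (left out, the last holds). Time passes only in rows, so rows that repeat a pose let the fingers close, or fill a call up. It gives the time, the measured TCP pose, the force, the opening and the grip force at its end, in the units of the state.
- r.sense(): the state, without advancing time (a new reading comes with each control period).
- cams.capture(name): name is "side" or "top"; returns a dict with "frame" (384x512x3 uint8, red, green, blue), "z_map" (384x512 float32, m along the optical axis (not along the pixel's ray), 0 where there is no reading), "K" (3x3 intrinsics, pixels), "R" (3x3) and "t" (3): a world point X has camera coordinates R X + t. Camera axes: x right, y down, z forward; pixel columns grow to the right and rows downward; lengths in m; the calibration is good to about 2 mm. A picture is of the moment at which its call begins.
- r.job_done(): hands the job in; it is judged then, once.
The state is a dict: "clock": time; "joint_positions": joint angles; "qd": joint speeds; "effort": joint torques, N m; "tcp_pos": TCP position; "ee_rot": TCP orientation; "contact_force": force on the tool from outside, world axes, zero at the start; "ft_torque": the same for the moment, N m; "width": finger opening in m; "grip_force": force on a finger pad.
Only numpy, scipy, OpenCV 4.12 (cv2) and the standard library are available. Lean on these libraries where they do the work, as an engineer would, in place of code of your own. Each camera call takes 0.05 s, during which the arm holds its last target. There are 200 camera calls.

TASK

Set the clean grinding jar, which is drying mouth down, upright on the base of the ball dispenser with its mouth under the spout, then turn the dispenser's drum slowly by its crank so that the balls drop into the jar one at a time, and stop at exactly three. Do not touch the balls with the gripper, leave the ones that are not needed in the drum, and do not disturb the other things on the bench. Leave the jar standing where it was filled.

Things in the scene. Friction and masses are not known exactly. Their poses are not given: they have to be found in the camera images.
- jar: Square steel grinding jar with a blue foot: 56 x 56 mm outside, 60 mm tall, walls 3 mm, floor 5 mm, mouth open (50 x 50 mm); 0.24 to 0.39 kg. Origin: centre of the foot's underside; z runs from foot to mouth (down at the start: it stands mouth down on the drying mat, foot uppermost), x and y square to its flat sides. Laid on a side it lies still, so it can be turned over in two quarter turns.
- dispenser: Ball dispenser, fixed. Origin on the drum's vertical axis at bench level; front = -x side. Base plate 8 mm thick, 150 mm to the front, 75 mm behind and to each side. A column (radius 30 mm, centred 10 mm behind the axis) carries a round teal housing 124 mm across, z 100 to 150 mm, open on top, with one side opening 32 mm wide in front, from which a chute leads down to the spout.
- spout (a point): Centre of the spout's lower mouth, 107 mm in front of the drum's axis and 84 mm above the bench, which is 16 mm above the rim of a jar standing on the base plate. The spout is a square steel tube about 35 x 38 mm outside (28 x 32 mm inside); its top edge is at 118 mm, and the chute's sides rise from there to 135 mm at the housing.
- jar_inside (a point): Point on the jar's axis 30 mm above the underside of its foot: the middle of the space inside. A ball is in the jar when its centre is within 34 mm of this point.
- jar_place (a point): Centre of the dark square rubber mark on the top of the base plate (8 mm above the bench), 110 mm in front of the drum's axis, under the spout: the jar's place. Axes as the dispenser's.
- drum_axis (a point): Point on the drum's axis at the height of the ball centres (127 mm above the bench); axes as the dispenser's. The floor slopes outwards: a ball brought by its vane to the side opening (to within about 6 degrees of the dispenser's -x direction) rolls out, down the chute, and lies in the jar about half a second later. At up to about 1 rad/s each ball has time to drop.
- drum (a joint): Angle of the black drum about its vertical axis, 0 at the start however it stands, growing counterclockwise seen from above (rad). It turns endlessly either way and stays where left (about 0.06 N m, 1.5 N at the crank). It has 8 pockets 45 degrees apart between vanes; four hold one ball each, the three nearest the opening and the one across the axis from them hold none.
- crank_grip (a point): Middle of the crank's upright black hand grip, a free-spinning cylinder 18 mm across, from z 166 to 206 mm, 42 mm from the drum's axis and turning with the drum; this point is 187 mm above the bench. Its steel crank arm below ends at z 164 mm. It can be held from above with the gripper's direction unchanged while it goes round.
- mat: Light grey drying mat, 200 x 320 x 4 mm, fixed; origin at the centre of its underside, x and y along its short and long side. The jar and the lid lie on it.
- lid: Steel lid of the jar, 58 x 58 x 8 mm with a blue knob (18 mm tall in all), lying on the mat; a bystander. Origin at the centre of its underside.
- wash_bottle: White wash bottle with a red cap, 60 mm across, 150 mm tall; a bystander. Origin at the centre of its underside.
- dish: Glass dish, 90 mm across, 30 mm tall; a bystander. Origin at the centre of its underside.
- sample_cup1: White sample cup, 42 mm across, 32 mm tall; a bystander. Origin at the centre of its underside.
- sample_cup2: Steel sample cup, 42 mm across, 32 mm tall; a bystander. Origin at the centre of its underside.
- brush: Brush 160 mm long and about 20 mm thick with a wooden handle, lying; a bystander. Origin at mid-length, on the bench.
- sample_ring: Aluminium sample ring, 40 mm across, 10 mm tall; a bystander. Origin at the centre of its underside.
- ball1_center (a point): Centre of ball 1, a polished white zirconia grinding ball 20 mm across, 25 g. At the start it rests in a pocket of the drum, 48 mm from the axis and 127 mm above the bench, with about 6 mm of play to the vane on either side; in the jar it lies at 15 mm or more above the jar's underside.
- ball2_center (a point): Centre of ball 2, a polished white zirconia grinding ball 20 mm across, 25 g. At the start it rests in a pocket of the drum, 48 mm from the axis and 127 mm above the bench, with about 6 mm of play to the vane on either side; in the jar it lies at 15 mm or more above the jar's underside.
- ball3_center (a point): Centre of ball 3, a polished white zirconia grinding ball 20 mm across, 25 g. At the start it rests in a pocket of the drum, 48 mm from the axis and 127 mm above the bench, with about 6 mm of play to the vane on either side; in the jar it lies at 15 mm or more above the jar's underside.
- ball4_center (a point): Centre of ball 4, a polished white zirconia grinding ball 20 mm across, 25 g. At the start it rests in a pocket of the drum, 48 mm from the axis and 127 mm above the bench, with about 6 mm of play to the vane on either side; in the jar it lies at 15 mm or more above the jar's underside.
Not all that is in view belongs to the job. What is shaped like the jar but red is not meant.

How it is judged:
On the way, in this order (a step that is already met when the one before it is completed fails the run):
1. the jar stands upright on the base plate under the spout, still empty (angle between jar's own z axis and vertical below 0.09 rad and horizontal distance between jar and jar_place below 0.015 m and height (world z) of jar below 0.013 m and (not (distance between ball1_center and jar_inside below 0.034 m) and not (distance between ball2_center and jar_inside below 0.034 m) and not (distance between ball3_center and jar_inside below 0.034 m) and not (distance between ball4_center and jar_inside below 0.034 m))), for 0.2 s.
2. exactly one ball lies in the jar (((distance between ball1_center and jar_inside below 0.034 m and not (distance between ball2_center and jar_inside below 0.034 m) and not (distance between ball3_center and jar_inside below 0.034 m) and not (distance between ball4_center and jar_inside below 0.034 m)) or (distance between ball2_center and jar_inside below 0.034 m and not (distance between ball1_center and jar_inside below 0.034 m) and not (distance between ball3_center and jar_inside below 0.034 m) and not (distance between ball4_center and jar_inside below 0.034 m)) or (distance between ball3_center and jar_inside below 0.034 m and not (distance between ball1_center and jar_inside below 0.034 m) and not (distance between ball2_center and jar_inside below 0.034 m) and not (distance between ball4_center and jar_inside below 0.034 m)) or (distance between ball4_center and jar_inside below 0.034 m and not (distance between ball1_center and jar_inside below 0.034 m) and not (distance between ball2_center and jar_inside below 0.034 m) and not (distance between ball3_center and jar_inside below 0.034 m)))), for 0.3 s.
3. exactly two balls lie in the jar (((distance between each of ball1_center, ball2_center and jar_inside below 0.034 m and not (distance between ball3_center and jar_inside below 0.034 m) and not (distance between ball4_center and jar_inside below 0.034 m)) or (distance between each of ball1_center, ball3_center and jar_inside below 0.034 m and not (distance between ball2_center and jar_inside below 0.034 m) and not (distance between ball4_center and jar_inside below 0.034 m)) or (distance between each of ball1_center, ball4_center and jar_inside below 0.034 m and not (distance between ball2_center and jar_inside below 0.034 m) and not (distance between ball3_center and jar_inside below 0.034 m)) or (distance between each of ball2_center, ball3_center and jar_inside below 0.034 m and not (distance between ball1_center and jar_inside below 0.034 m) and not (distance between ball4_center and jar_inside below 0.034 m)) or (distance between each of ball2_center, ball4_center and jar_inside below 0.034 m and not (distance between ball1_center and jar_inside below 0.034 m) and not (distance between ball3_center and jar_inside below 0.034 m)) or (distance between each of ball3_center, ball4_center and jar_inside below 0.034 m and not (distance between ball1_center and jar_inside below 0.034 m) and not (distance between ball2_center and jar_inside below 0.034 m)))), for 0.3 s.
4. exactly three balls lie in the jar (((distance between each of ball1_center, ball2_center, ball3_center and jar_inside below 0.034 m and not (distance between ball4_center and jar_inside below 0.034 m)) or (distance between each of ball1_center, ball2_center, ball4_center and jar_inside below 0.034 m and not (distance between ball3_center and jar_inside below 0.034 m)) or (distance between each of ball1_center, ball3_center, ball4_center and jar_inside below 0.034 m and not (distance between ball2_center and jar_inside below 0.034 m)) or (distance between each of ball2_center, ball3_center, ball4_center and jar_inside below 0.034 m and not (distance between ball1_center and jar_inside below 0.034 m)))), for 0.3 s.
At the end, for the whole second after the job is handed in: The jar stands upright (within 5 degrees) on the base plate, its foot within 15 mm of its marked place under the spout, with exactly three balls in it and the fourth ball still in the drum; jar and drum are at rest (angle between jar's own z axis and vertical below 0.09 rad and horizontal distance between jar and jar_place below 0.015 m and height (world z) of jar below 0.013 m and ((distance between each of ball1_center, ball2_center, ball3_center and jar_inside below 0.034 m and (horizontal distance between ball4_center and drum_axis below 0.062 m and height (world z) of ball4_center above 0.11 m)) or (distance between each of ball1_center, ball2_center, ball4_center and jar_inside below 0.034 m and (horizontal distance between ball3_center and drum_axis below 0.062 m and height (world z) of ball3_center above 0.11 m)) or (distance between each of ball1_center, ball3_center, ball4_center and jar_inside below 0.034 m and (horizontal distance between ball2_center and drum_axis below 0.062 m and height (world z) of ball2_center above 0.11 m)) or (distance between each of ball2_center, ball3_center, ball4_center and jar_inside below 0.034 m and (horizontal distance between ball1_center and drum_axis below 0.062 m and height (world z) of ball1_center above 0.11 m))) and linear speed of jar below 0.02 m/s and velocity of joint drum between -0.1 and 0.1 rad/s); the robot touches nothing.
It fails at once if a ball is touched by the gripper (contact force between any of ball1, ball2, ball3, ball4 and the fingers above 0.5 N).
It fails at once if a bystander (lid, bottle, dish, sample cups, brush or ring) is moved by more than 30 mm (distance of any of lid, wash_bottle, dish, sample_cup1, sample_cup2, brush, sample_ring from where it was at the start of the episode above 0.03 m).
It also fails if it takes over 72 s, if anything falls off the work surface, if the arm or the gripper's body presses on something with over 40 N, if the wrist force passes 120 N, or if a joint passes its speed limit or range.

## Working session

There is one attempt and no reset: what is moved stays moved. The work goes in short steps, Python scripts to look and compute and a tool call to move; the robot and the scene stay as the last step left them, time stands still between calls to the robot, and variables do not carry over. Pictures are saved under pics/ and viewed, at most 10 in all, crops included, and the job is handed in when it is done.

Besides the shell and the picture viewer there is one more tool, called after ">>>" as name(argument=value, ...), one argument or row to a line, values as JSON. carry_out: Moves the arm, as the interface text tells. Its arguments: {"type":"object","properties":{"targets":{"type":"string"},"force":{"type":"number"}},"required":["targets"]}

```bash
mkdir -p pics; ls; cat > h.py <<'E'
import numpy as np, cv2
from workcell import r, cams
def pts(c):
    K,R,t,z=c["K"],c["R"],c["t"],c["z_map"]
    v,u=np.mgrid[:384,:512]
    P=np.stack([(u-K[0,2])/K[0,0]*z,(v-K[1,2])/K[1,1]*z,z],-1)
    return (P-t)@R
def save(n,im): cv2.imwrite("pics/"+n,cv2.cvtColor(im,cv2.COLOR_RGB2BGR))
E
python3 - <<'E'
from h import *
for n in("top","side"):
    c=cams.capture(n); save(n+"0.png",c["frame"]); np.savez(n+"0.npz",**c)
    print(n,c["R"].round(3).tolist(),c["t"].round(3),c["K"][0,0])
print(r.sense(), r.tcp_to_tips)
E
```

```text
pics
top [[0.055, -0.998, -0.001], [-0.973, -0.053, -0.225], [0.224, 0.014, -0.974]] [-0.035  0.556  1.376] 433.4020187271456
side [[0.987, -0.156, -0.021], [-0.102, -0.535, -0.839], [0.12, 0.831, -0.544]] [-0.503  0.153  1.046] 365.4363897045371
{'clock': 0.1, 'joint_positions': array([-1.35641973e+00,  1.31095353e-01,  1.48914834e+00, -1.36026028e-06,
        1.52300114e+00, -8.54129479e-02]), 'qd': array([ 0.00017194, -0.00163481, -0.00389936, -0.00059673,  0.00100893,
       -0.00090475]), 'effort': array([ 4.42549454e-04, -5.61340964e+01, -4.93097234e+01,  7.69537711e-02,
        2.91451329e-02, -6.12144345e-05]), 'tcp_pos': array([ 0.17709979, -0.57275212,  0.22569864]), 'ee_rot': array([-3.13994638e+00, -1.39592262e-04,  2.99789493e-01]), 'contact_force': array([-0.22486876,  0.08551681, -0.21234438]), 'ft_torque': array([ 0.05048322,  0.031689  , -0.03071502]), 'grip_force': 0.0, 'width': 0.09318419771357919} 0.008
```

View pics/top0.png

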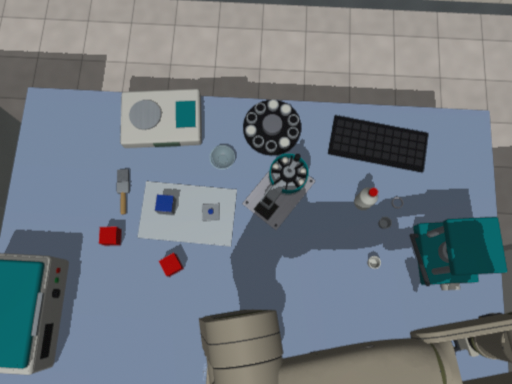

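View pics/side0.png

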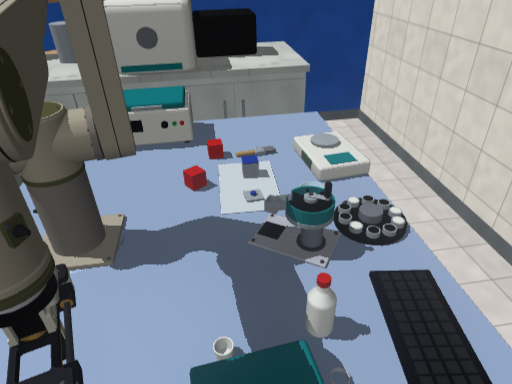

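The top view shows the blue jar foot at (165,204) on the mat, the lid at (211,211), the dispenser housing at (289,173) with its black mark at (265,208), and the dish at (223,156). Red decoys are at (110,236) and (171,265). Next I'll take enlarged crops and measure.

```bash
python3 - <<'E'
from h import *
c=dict(np.load("top0.npz")); s=dict(np.load("side0.npz"))
f=c["frame"]; P=pts(c); z=P[...,2]
def rect(m,n):
    m=cv2.morphologyEx(m.astype(np.uint8),cv2.MORPH_OPEN,np.ones((2,2)))
    k,l,st,ce=cv2.connectedComponentsWithStats(m)
    for i in range(1,k):
        if st[i,4]<40: continue
        q=P[l==i]; q=q[q[:,2]>-.05]; b=cv2.minAreaRect((q[:,:2]*1000).astype(np.float32))
        print(n,ce[i].round(),st[i,4],q.mean(0).round(4),"z",np.percentile(q[:,2],[5,95]).round(3),"rect",np.round(b[0],1),np.round(b[1],1),round(b[2],1))
R,G,B=[f[...,i].astype(int) for i in range(3)]
roi=np.zeros(R.shape,bool); roi[120:290,90:330]=1
rect(roi&(B>R+60)&(z>.045)&(z<.08),"jarfoot")
rect(roi&(z>.045)&(z<.09),"h.06")
rect(roi&(R>150)&(G<60),"red")
rect(roi&(z>.14)&(z<.156),"housing top")
rect(roi&(z>.158),"crank")
rect(roi&(z>.003)&(z<.014)&(np.mgrid[:384,:512][1]>240),"plate")
rect(roi&(f.max(-1)<45)&(z<.02),"mark")
a=cv2.resize(f[130:235,235:335],None,fx=5.6,fy=5.6,interpolation=cv2.INTER_CUBIC)
b=cv2.resize(f[185:222,145:235],None,fx=5.6,fy=5.6,interpolation=cv2.INTER_CUBIC)
save("c1.png",a); 
d=cv2.resize(s["frame"][150:265,235:350],None,fx=5,fy=5,interpolation=cv2.INTER_CUBIC); save("c2.png",d)
E
```

```text
jarfoot [186. 124.] 122 [0.8047 0.2317 0.0784] z [0.05  0.061] rect [540.7  97. ] [655.7  62.4] 26.9
jarfoot [165. 204.] 257 [0.5257 0.2817 0.062 ] z [0.056 0.066] rect [526.2 282.6] [52.2 53.5] 88.3
h.06 [161. 132.] 1837 [0.7763 0.321  0.0627] z [0.045 0.067] rect [596.8 145.5] [757.4 258.3] 43.8
h.06 [271. 125.] 65 [ 0.8321 -0.0586  0.0464] z [0.042 0.05 ] rect [829.6 -59.9] [29.5 53.3] 8.6
h.06 [165. 205.] 305 [0.5225 0.2798 0.0637] z [0.037 0.066] rect [405.2 130.7] [454.2  76.8] 51.7
h.06 [109. 236.] 321 [0.4078 0.4554 0.0547] z [0.032 0.063] rect [409.9 467.2] [55.7 74.3] 4.6
h.06 [171. 265.] 320 [0.325  0.2422 0.06  ] z [0.034 0.063] rect [270.5 134.8] [315.9  76.7] 63.5
red [108. 236.] 234 [0.4088 0.4573 0.0584] z [0.054 0.063] rect [410.  458.7] [50.  50.5] 4.7
red [170. 265.] 251 [0.3258 0.2443 0.0586] z [0.053 0.063] rect [326.9 244.8] [51.2 51. ] 33.3
housing top [289. 175.] 200 [ 0.6241 -0.1217  0.1445] z [0.122 0.159] rect [ 636.4 -124.4] [81.  77.9] 74.1
crank [295. 164.] 107 [ 0.6484 -0.1339  0.1769] z [0.113 0.205] rect [490.9 -85.2] [ 28.3 527.1] 73.4
plate [275. 204.] 1073 [ 0.5543 -0.0865  0.0151] z [-0.     0.013] rect [479.7 -43.1] [181. 458.] 63.9
mark [273. 132.] 245 [ 0.817  -0.066   0.0161] z [0.011 0.022] rect [819.2 -64.8] [ 77.4 115.2] 5.0
mark [286. 148.] 105 [ 0.7588 -0.1167  0.013 ] z [0.001 0.02 ] rect [ 763.  -118.7] [25.7 99.4] 38.7
mark [263. 150.] 56 [ 0.7459 -0.0341  0.0156] z [0.011 0.02 ] rect [741.7 -31.8] [32.6 36.1] 22.7
mark [268. 202.] 40 [ 0.561  -0.0618  0.0153] z [0.002 0.113] rect [553.6 -66.3] [44.6 24.9] 26.9
mark [267. 211.] 181 [ 0.5265 -0.0585  0.0233] z [0.002 0.013] rect [401.2 -26.3] [ 71.6 326.1] 76.7
```

View pics/c1.png

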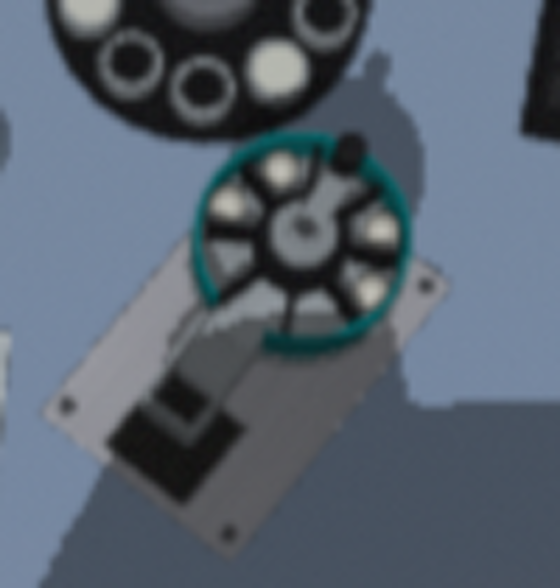

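View pics/c2.png

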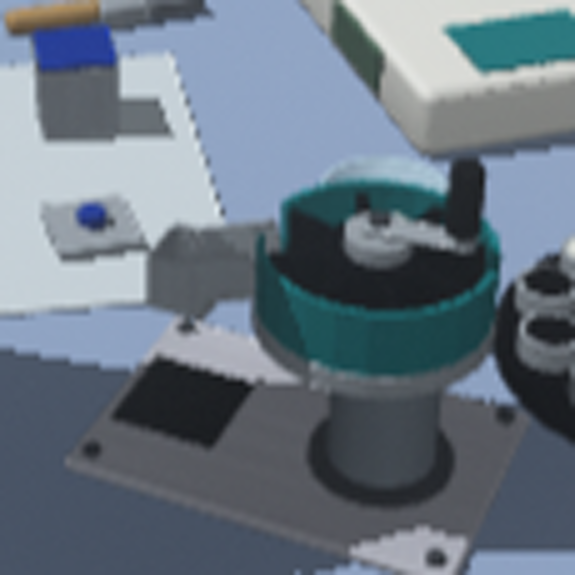

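The c1 crop shows the hub at (303,235) and four balls at (228,205), (281,170), (381,230) and (371,292). The crank grip is at (350,152), opposite the opening. Mark corners are at (105,440), (185,505) and (245,430), and plate corners at (40,412), (232,558) and (452,285). The c2 crop confirms the layout. Turning CCW will bring the left pair of balls first.

```bash
cat >> h.py <<'E'
def ray(c,u,v,z):
    K,R,t=c["K"],c["R"],c["t"]; C=-R.T@t
    d=R.T@np.array([(u-K[0,2])/K[0,0],(v-K[1,2])/K[1,1],1]); return C+d*(z-C[2])/d[2]
from scipy.spatial.transform import Rotation as Ro
def rot(psi,phi):
    "tool heading psi (deg), tilt phi (deg, 0=down), flipped finger axis"
    p,f=np.radians([psi,phi]); z=np.array([np.sin(f)*np.cos(p),np.sin(f)*np.sin(p),-np.cos(f)])
    y=np.array([-np.sin(p),np.cos(p),0]); return np.stack([np.cross(y,z),y,z],1)
def plan(*wps,grasp=True):
    "waypoints (x,y,z of grasp point, psi, phi) -> shift mm/rotvec from current pose"
    s=r.sense(); p0=s["tcp_pos"]; R0=Ro.from_euler("xyz",s["ee_rot"])
    print("t",round(s["clock"],2),"tcp",p0.round(4),"w",round(s["width"],4))
    for w in wps:
        Rw=rot(w[3],w[4]); p=np.array(w[:3])+(0.011*Rw[:,2] if grasp else 0)
        print((R0.inv().apply(p-p0)*1000).round(1),(R0.inv()*Ro.from_matrix(Rw)).as_rotvec().round(3))
E
python3 - <<'E'
from h import *
c=dict(np.load("top0.npz")); s=dict(np.load("side0.npz")); f=c["frame"].astype(int)
C=lambda a,b:(235+(a+.5)/5.6-.5,130+(b+.5)/5.6-.5)
q=lambda a,b,z:ray(c,*C(a,b),z)
pl=[q(40,412,.008),q(232,558,.008),q(452,285,.008)]
print("plate",np.round(pl,4).tolist(),np.linalg.norm(pl[0]-pl[1]),np.linalg.norm(pl[2]-pl[1]))
mk=[q(105,440,.008),q(185,505,.008),q(245,430,.008)]; print("mark c",((mk[0]+mk[2])/2).round(4), np.linalg.norm(mk[0]-mk[1]),np.linalg.norm(mk[2]-mk[1]))
e=(pl[2]-pl[1]); ang=np.degrees(np.arctan2(e[1],e[0])); e2=mk[2]-mk[1]; e3=pl[1]-pl[0]
print("yaw disp",ang,np.degrees(np.arctan2(e2[1],e2[0])),np.degrees(np.arctan2(e3[1],e3[0]))+90)
print("hub",q(303,235,.155),"grip top",q(352,142,.206))
t=(f[...,1]>f[...,0]+40)&(f[...,2]>f[...,0]+40); t[:150]=0;t[195:]=0;t[:,:255]=0;t[:,320:]=0
v,u=np.nonzero(t); g=np.array([ray(c,a,b,.15)[:2] for a,b in zip(u,v)],np.float32); print("housing",np.array(cv2.minEnclosingCircle(g)[0]),cv2.minEnclosingCircle(g)[1])
for b in [(228,205),(281,170),(381,230),(371,292)]: print("ball",q(*b,.132))
j=(f[...,2]>f[...,0]+90)&(f[...,2]>f[...,1]+70); j[:190]=0;j[218:]=0;j[:,:150]=0;j[:,180:]=0
v,u=np.nonzero(j); g=np.array([ray(c,a,b,.064)[:2]*1000 for a,b in zip(u,v)],np.float32); print("jar top",len(u),cv2.minAreaRect(g),g.mean(0))
f2=s["frame"].astype(int); j=(f2[...,2]>f2[...,0]+90)&(f2[...,2]>f2[...,1]+70); j[:150]=0;j[185:]=0;j[:,:235]=0;j[:,265:]=0
v,u=np.nonzero(j); g=np.array([ray(s,a,b,.064)[:2]*1000 for a,b in zip(u,v)],np.float32); print("jar side",len(u),cv2.minAreaRect(g),g.mean(0))
plan((.526,.28,.16,-2+0,-30),(.526,.28,.16,28,-30))
E
```

```text
plate [[0.5534, 0.0288, 0.008], [0.4693, -0.093, 0.008], [0.6483, -0.2225, 0.008]] 0.1480127864786534 0.2209366453584658
mark c [ 0.5435 -0.0548  0.008 ] 0.06336030923877804 0.059756946589810116
yaw disp -35.88320005209642 -35.394374946926874 -34.65806025108749
hub [ 0.63111858 -0.11811959  0.155     ] grip top [ 0.66994843 -0.13925073  0.206     ]
housing [ 0.63128126 -0.11749204] 0.06439279019832611
ball [ 0.65365923 -0.07615364  0.132     ]
ball [ 0.67636294 -0.1057371   0.132     ]
ball [ 0.64349845 -0.16426195  0.132     ]
ball [ 0.60641794 -0.15962333  0.132     ]
jar top 209 ((527.6512451171875, 285.48211669921875), (47.509544372558594, 49.07186508178711), 3.132932424545288) [528.1229 284.7335]
jar side 98 ((529.6702270507812, 285.3521728515625), (45.324031829833984, 55.568206787109375), 78.83409118652344) [529.68304 285.29056]
t 0.1 tcp [ 0.1771 -0.5728  0.2257] w 0.0932
[ 580.  -713.4   76.5] [ 0.728  0.121 -2.719]
[ 579.8 -710.5   76.5] [-0.766  0.075  2.858]
```

```bash
python3 - <<'E'
from h import *
plan((.56,.285,.28,3,0),(.56,.285,.28,3,-40))
E
```

```text
t 0.1 tcp [ 0.1771 -0.5728  0.2257] w 0.0932
[ 619.1 -706.5  -42.1] [-0.000e+00 -2.000e-03 -2.894e+00]
[ 612.3 -708.2  -44.6] [ 0.994  0.121 -2.731]
```

>>> carry_out(
  targets="1 619 -706 -60 0 0 -2.89;1 619 -706 -60 0 0 -2.89;1 619 -706 -60 0 0 -2.89;1 619 -706 -60 0 0 -2.89;1 619 -706 -60 0 0 -2.89;1 619 -706 -60 0 0 -2.89;1 619 -706 -60 0 0 -2.89;1 619 -706 -60 0 0 -2.89",
  force=40,
)

```text
clock: 1.1
tcp_pos: [0.3809, -0.1157, 0.2585]
ee_rot: [3.141, 0.0, 1.806]
contact_force: [0.9, -0.3, 0.6]
width: 0.093
grip_force: 0.0
```

```bash
python3 - <<'E'
from h import *
print(r.sense()["ee_rot"],r.sense()["joint_positions"].round(2))
plan((.595,.288,.18,3,-40))
E
```

```text
[3.14126857e+00 2.58814770e-04 1.80561120e+00] [-0.42 -0.45  1.95 -0.    1.64 -0.66]
t 1.1 tcp [ 0.3809 -0.1157  0.2585] w 0.093
[344.1 295.1  86.9] [ 0.483  0.581 -1.328]
```

>>> carry_out(
  targets="1 344 295 40 0 0 -1.38;1 344 295 50 0 0 -1.38;1 344 295 60 0.2 0.25 -1.38;1 344 295 80 0.483 0.581 -1.328;1 344 295 87 0.483 0.581 -1.328;1 344 295 87 0.483 0.581 -1.328;1 344 295 87 0.483 0.581 -1.328;1 344 295 87 0.483 0.581 -1.328",
)

```text
clock: 2.1
tcp_pos: [0.5872, 0.2775, 0.1739]
ee_rot: [-3.085, -0.574, 2.996]
contact_force: [1.6, -0.1, 1.2]
width: 0.0929
grip_force: 0.0
```

```bash
python3 - <<'E'
from h import *
print(r.sense()["ee_rot"],r.sense()["joint_positions"].round(2),r.sense()["qd"].round(2))
plan((.595,.288,.118,3,-40),(.5285,.285,.038,3,-40))
E
```

```text
[-3.08502029 -0.57434422  2.995892  ] [ 0.27  0.86  0.73  0.19  2.09 -1.13] [ 0.28  1.59 -1.97  0.2   1.06 -0.5 ]
t 2.1 tcp [0.5872 0.2775 0.1739] w 0.0929
[-34.3  13.2  53.8] [ 0.061  0.119 -0.163]
[-22.9   6.4 157. ] [ 0.061  0.119 -0.163]
```

>>> carry_out(
  targets="1 -10 13 0 0.06 0.12 -0.16;1 -34 13 54 0.06 0.12 -0.16;1 -34 13 54 0.06 0.12 -0.16;1 -34 13 54 0.06 0.12 -0.16;1 -34 13 54 0.06 0.12 -0.16;1 -34 13 54 0.06 0.12 -0.16;1 -34 13 54 0.06 0.12 -0.16;1 -34 13 54 0.06 0.12 -0.16",
)

```text
clock: 3.1
tcp_pos: [0.5878, 0.2858, 0.1116]
ee_rot: [-3.139, -0.695, -3.098]
contact_force: [0.3, 0.1, 0.9]
width: 0.0931
grip_force: 0.0
```

```bash
python3 - <<'E'
from h import *
plan((.5285,.285,.038,3,-40))
c=cams.capture("side"); save("s1.png",cv2.resize(c["frame"][90:260,180:360],None,fx=3.2,fy=3.2))
t=cams.capture("top"); save("t1.png",cv2.resize(t["frame"][130:260,100:260],None,fx=4,fy=4))
E
```

```text
t 3.1 tcp [0.5878 0.2858 0.1116] w 0.0931
[ -1.6   1.9 105.5] [ 0.004  0.003 -0.007]
```

View pics/s1.png

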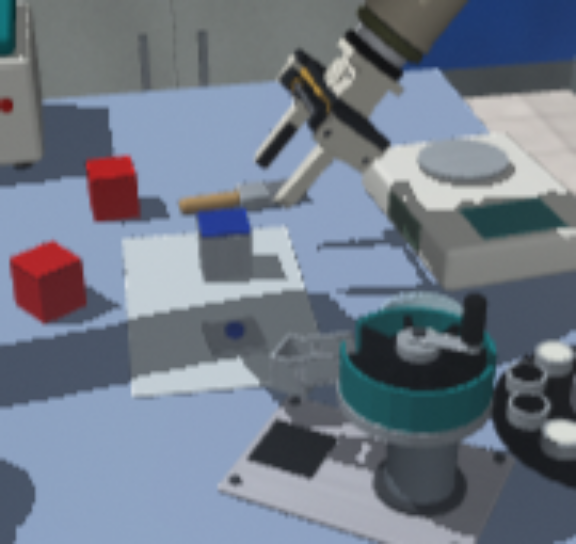

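The side view shows the open fingers lined up, tilted, above the jar (jar at about (225,245)), with nothing else in the way.

>>> carry_out(
  targets="1 -1 2 40 0 0 0;1 -1 2 80 0 0 0;1 -1 2 105 0 0 0;1 -1 2 105 0 0 0;0.1 -1 2 105 0 0 0;-0.2 -1 2 105 0 0 0;-0.2 -1 2 105 0 0 0;-0.2 -1 2 105 0 0 0",
  force=40,
)

```text
clock: 4.2
tcp_pos: [0.5215, 0.2851, 0.0303]
ee_rot: [-3.14, -0.695, -3.097]
contact_force: [1.3, 2.8, 3.7]
width: 0.0577
grip_force: 15.8
```

```bash
python3 - <<'E'
from h import *
s=r.sense();print(s["contact_force"],s["joint_positions"].round(2))
plan((.5285,.285,.15,3,-40),(.50,.285,.15,3,-20),(.47,.285,.15,3,0),(.45,.285,.15,3,30),(.45,.285,.15,3,50))
E
```

```text
[1.32732828 2.76145589 3.72005786] [ 0.31  0.95  0.91  0.18  1.95 -1.3 ]
t 4.2 tcp [0.5215 0.2851 0.0303] w 0.0577
[ 71.4  -0.6 -85.4] [ 0.004  0.003 -0.006]
[ 89.5   0.7 -67.8] [ 0.003 -0.346 -0.007]
[109.2   2.1 -50.5] [ 0.002 -0.695 -0.007]
[121.2   3.1 -42.4] [-0.    -1.219 -0.008]
[120.6   3.1 -46.2] [-0.002 -1.568 -0.008]
```

>>> carry_out(
  targets="-0.5 0 0 0 0 0 0;-0.5 0 0 0 0 0 0;-0.5 35 0 -42 0 0 0;-0.5 71 -1 -85 0 0 0;-0.5 75 0 -80 0 -0.17 0;-0.5 90 1 -68 0 -0.346 -0.007;-0.5 100 1 -60 0 -0.52 -0.007;-0.5 109 2 -50 0 -0.695 -0.007",
)

```text
clock: 5.2
tcp_pos: [0.4695, 0.2842, 0.1385]
ee_rot: [3.141, 0.006, -3.09]
contact_force: [0.2, 0.7, -3.0]
width: 0.0559
grip_force: 39.6
```

```bash
python3 - <<'E'
from h import *
s=r.sense();print(s["contact_force"],s["joint_positions"].round(2),s["grip_force"])
plan((.47,.285,.15,3,0),(.46,.285,.15,3,30),(.47,.285,.15,3,50),(.48,.285,.036,3,50))
E
```

```text
[ 0.23576904  0.74419215 -2.98006552] [ 0.45  0.05  1.74 -0.    1.35 -1.17] 39.638396111841985
t 5.2 tcp [0.4695 0.2842 0.1385] w 0.0559
[-0.6  0.8 -0.5] [ 0.001  0.006 -0.001]
[ 3.9  1.3 -2. ] [ 0.001 -0.517 -0.001]
[-9.   0.8 -4.4] [ 0.    -0.866 -0.001]
[-1.830e+01  1.000e-01  1.097e+02] [ 0.    -0.866 -0.001]
```

>>> carry_out(
  targets="-0.5 1 1 -1 0 -0.18 0;-0.5 3 1 -1 0 -0.36 0;-0.5 4 1 -2 0 -0.52 0;-0.5 -2 1 -3 0 -0.7 0;-0.5 -9 1 -4 0 -0.87 0;-0.5 -12 1 35 0 -0.87 0;-0.5 -16 1 70 0 -0.87 0;-0.5 -17 0 95 0 -0.87 0",
)

```text
clock: 6.2
tcp_pos: [0.485, 0.2845, 0.0402]
ee_rot: [-3.14, 0.867, -3.088]
contact_force: [0.5, 0.1, -2.5]
width: 0.056
grip_force: 39.6
```

```bash
python3 - <<'E'
from h import *
s=r.sense();print(s["ee_rot"],s["contact_force"],s["joint_positions"].round(2),s["grip_force"])
plan((.48,.285,.033,3,50))
t=cams.capture("side"); save("t2.png",cv2.resize(t["frame"][90:260,180:360],None,fx=3.2,fy=3.2))
E
```

```text
[-3.13955232  0.86668102 -3.08776876] [ 0.52860197  0.05133916 -2.52712056] [ 0.77 -0.13  2.4  -1.33  0.55  0.24] 39.63812445737176
t 6.2 tcp [0.485  0.2845 0.0402] w 0.056
[ 8.6  0.8 11.9] [-0.001 -0.006  0.001]
```

View pics/t2.png

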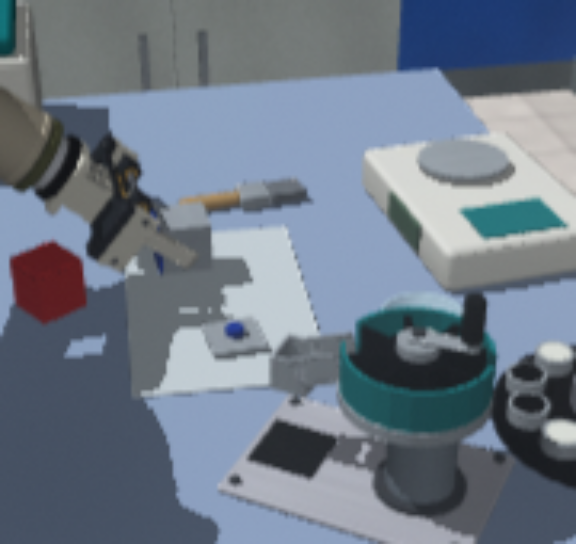

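The side view shows the jar held on its side at about (185,235), foot towards the robot, just above the mat. J4 is near its limit, so I'll turn the heading towards radial while laying it down.

```bash
python3 - <<'E'
from h import *
plan((.51,.285,.047,18,50),(.51,.285,.034,18,50))
E
```

```text
t 6.25 tcp [0.4836 0.283  0.0368] w 0.0558
[-24.9   2.8  24.3] [-0.202 -0.01  -0.167]
[-15.    2.8  32.7] [-0.202 -0.01  -0.167]
```

>>> carry_out(
  targets="-0.5 -12 2 12 -0.1 0 -0.08;-0.5 -25 3 24 -0.2 -0.01 -0.167;-0.5 -25 3 24 -0.2 -0.01 -0.167;-0.5 -20 3 28 -0.2 -0.01 -0.167;-0.5 -17 3 31 -0.2 -0.01 -0.167;-0.5 -15 3 33 -0.2 -0.01 -0.167;-0.5 -15 3 33 -0.2 -0.01 -0.167;-0.5 -15 3 33 -0.2 -0.01 -0.167",
)

```text
clock: 7.25
tcp_pos: [0.5195, 0.2885, 0.0435]
ee_rot: [3.138, 0.863, -2.83]
contact_force: [0.1, 0.5, -2.7]
width: 0.056
grip_force: 39.6
```

```bash
python3 - <<'E'
from h import *
s=r.sense();print(s["ee_rot"],s["contact_force"],s["joint_positions"].round(2),s["grip_force"])
plan((.51,.285,.034,18,50))
E
```

```text
[ 3.13807345  0.8631437  -2.8297514 ] [ 0.12279182  0.53518738 -2.66155717] [ 0.51 -0.2   2.45 -1.34  0.15 -0.11] 39.638520905791665
t 7.25 tcp [0.5195 0.2885 0.0435] w 0.056
[13.7 -0.5  9.5] [ 0.002 -0.01  -0.002]
```

```bash
cat > kin.py <<'E'
import numpy as np
from scipy.optimize import least_squares
from scipy.spatial.transform import Rotation as Ro
D=[([-1.356,.131,1.489,0,1.523,-.085],[.1771,-.5728,.2257],[-3.1399,0,.2998]),
([-.42,-.45,1.95,0,1.64,-.66],[.3809,-.1157,.2585],[3.141,0,1.8056]),
([.27,.86,.73,.19,2.09,-1.13],[.5872,.2775,.1739],[-3.085,-.5743,2.9959]),
([.31,.95,.91,.18,1.95,-1.30],[.5215,.2851,.0303],[-3.14,-.695,-3.097]),
([.45,.05,1.74,0,1.35,-1.17],[.4695,.2842,.1385],[3.141,.006,-3.09]),
([.77,-.13,2.4,-1.33,.55,.24],[.485,.2845,.0402],[-3.1396,.8667,-3.0878]),
([.51,-.2,2.45,-1.34,.15,-.11],[.5195,.2885,.0435],[3.138,.8631,-2.8298])]
Y=lambda a:Ro.from_euler("y",a); Z=lambda a:Ro.from_euler("z",a)
def fk(q,p,s4=1,s6=1,o6=np.pi/2):
    h,a1,L2,a3,L3,L6=p
    A=Z(q[0]); x=A.apply([a1,0,h]); A=A*Y(q[1]); x=x+A.apply([0,0,L2]); A=A*Y(q[2])
    x=x+A.apply([a3,0,L3]); A=A*Z(s4*q[3])*Y(q[4]); x=x+A.apply([0,0,L6]); A=A*Z(s6*q[5]+o6)
    return x,A
def res(p,*s): return np.concatenate([np.r_[fk(q,p,*s)[0]-x,.1*(fk(q,p,*s)[1].inv()*Ro.from_euler("xyz",e)).as_rotvec()] for q,x,e in D])
best=None
for s4 in(1,-1):
  for s6 in(1,-1):
    for o in(np.pi/2,-np.pi/2):
      f=least_squares(res,[.3,.05,.4,0,.4,.25],args=(s4,s6,o))
      if best is None or f.cost<best[0]: best=(f.cost,f.x,(s4,s6,o),f.fun)
PRM,SG=best[1],best[2]
lo=np.array([-2.96,-.89,.02,-1.34,0,-2.66]); hi=np.array([2.96,2.26,2.5,4.48,2.73,2.66])
def ik(x,R,seeds=12,q0=None):
    T=Ro.from_matrix(R); g=np.random.default_rng(0); out=None
    ss=[q0] if q0 is not None else []
    for q in ss+[g.uniform([-.8,-.5,1,-1.3,.2,-2.6],[.8,1.2,2.4,4.4,2.6,2.6]) for _ in range(seeds)]:
        f=least_squares(lambda q:np.r_[fk(q,PRM,*SG)[0]-x,.2*(fk(q,PRM,*SG)[1].inv()*T).as_rotvec()],np.clip(q,lo+.01,hi-.01),bounds=(lo,hi))
        m=np.minimum(f.x-lo,hi-f.x).min()
        if f.cost<1e-7 and (out is None or m>out[1]): out=(f.x,m)
    return out
if __name__=="__main__":
    print(best[0],PRM.round(4),SG,np.abs(best[3]).max())
E
python3 kin.py; python3 - <<'E'
from kin import *
from h import rot
F=np.diag([-1,-1,1.])
for th in (60,):
  for psi in range(-110,100,20):
    for fl in(0,1):
      R=rot(psi,th)@(F if fl else np.eye(3))
      o=ik(np.array([.542,-.0545,.036])+.011*R[:,2],R); print("mark",psi,fl,o and (o[0].round(2),round(o[1],2)))
E
```

```text
0.008911198867218492 [0.2753 0.0247 0.3442 0.0351 0.5232 0.332 ] (1, 1, 1.5707963267948966) 0.05488922287922629
mark -110 0 (array([ 0.31,  0.76,  1.42, -0.76,  1.72,  0.86]), np.float64(0.58))
mark -110 1 (array([ 0.31,  0.76,  1.42, -0.76,  1.72, -2.28]), np.float64(0.38))
mark -90 0 (array([ 0.39,  0.58,  1.7 , -0.93,  1.5 ,  0.79]), np.float64(0.41))
mark -90 1 (array([ 0.39,  0.58,  1.7 , -0.93,  1.5 , -2.35]), np.float64(0.31))
mark -70 0 (array([ 0.43,  0.38,  1.99, -1.14,  1.26,  0.75]), np.float64(0.2))
mark -70 1 (array([ 0.43,  0.38,  1.99, -1.14,  1.26, -2.39]), np.float64(0.2))
mark -50 0 None
mark -50 1 None
mark -30 0 None
mark -30 1 None
mark -10 0 None
mark -10 1 None
mark 10 0 None
mark 10 1 None
mark 30 0 (array([-0.57,  0.07,  2.37,  1.55,  0.88,  2.41]), np.float64(0.13))
mark 30 1 (array([-0.57,  0.07,  2.37,  1.55,  0.88, -0.73]), np.float64(0.13))
mark 50 0 (array([-0.63,  0.29,  2.11,  1.24,  1.15,  2.4 ]), np.float64(0.26))
mark 50 1 (array([-0.63,  0.29,  2.11,  1.24,  1.15, -0.74]), np.float64(0.39))
mark 70 0 (array([-0.62,  0.49,  1.83,  1.01,  1.4 ,  2.37]), np.float64(0.29))
mark 70 1 (array([-0.62,  0.49,  1.83,  1.01,  1.4 , -0.77]), np.float64(0.67))
mark 90 0 (array([-0.55,  0.68,  1.54,  0.83,  1.63,  2.32]), np.float64(0.34))
mark 90 1 (array([-0.55,  0.68,  1.54,  0.83,  1.63, -0.83]), np.float64(0.96))
```

```bash
python3 - <<'E'
from kin import *
print(best[3].reshape(-1,6).round(3))
from workcell import r
s=r.sense(); print(s["joint_positions"].round(4).tolist(),s["tcp_pos"].round(4).tolist(),s["ee_rot"].round(4).tolist())
for s4 in(1,-1):
  for k in range(7):
    q,x,e=D[k]; 
    # tool z angle only
    print(s4,k,fk(q,PRM,s4,1,SG[2])[1].as_matrix()[:,2].round(2),Ro.from_euler("xyz",e).as_matrix()[:,2].round(2))
E
```

```text
[[-0.051 -0.004 -0.002  0.    -0.    -0.   ]
 [-0.016 -0.047 -0.003  0.     0.     0.001]
 [ 0.013 -0.055  0.001 -0.     0.001  0.001]
 [ 0.025 -0.052  0.007  0.     0.     0.   ]
 [ 0.022 -0.047  0.001  0.    -0.    -0.   ]
 [ 0.026 -0.024 -0.001 -0.001  0.    -0.001]
 [ 0.019 -0.043 -0.002  0.     0.     0.001]]
[0.5131, -0.1966, 2.4488, -1.3363, 0.1532, -0.1054] [0.5195, 0.2885, 0.0435] [3.1381, 0.8631, -2.8298]
1 0 [-0.  0. -1.] [-0.  0. -1.]
1 1 [ 0. -0. -1.] [ 0.  0. -1.]
1 2 [-0.54  0.02 -0.84] [-0.54  0.02 -0.84]
1 3 [-0.64 -0.03 -0.77] [-0.64 -0.03 -0.77]
1 4 [ 0.  0. -1.] [ 0.01  0.   -1.  ]
1 5 [ 0.76  0.03 -0.64] [ 0.76  0.04 -0.65]
1 6 [ 0.72  0.24 -0.65] [ 0.72  0.24 -0.65]
-1 0 [-0.  0. -1.] [-0.  0. -1.]
-1 1 [ 0. -0. -1.] [ 0.  0. -1.]
-1 2 [-0.45 -0.29 -0.84] [-0.54  0.02 -0.84]
-1 3 [-0.54 -0.35 -0.77] [-0.64 -0.03 -0.77]
-1 4 [ 0.  0. -1.] [ 0.01  0.   -1.  ]
-1 5 [ 0.06  0.76 -0.64] [ 0.76  0.04 -0.65]
-1 6 [ 0.58  0.49 -0.65] [ 0.72  0.24 -0.65]
```

```bash
sed -i 's/h,a1,L2,a3,L3,L6=p/h,a1,L2,a3,L3,L6,b=p/; s/A.apply(\[a1,0,h\])/A.apply([a1,b,h])/; s/\.4,\.25\]/.4,.25,0]/' kin.py
python3 kin.py; python3 - <<'E'
from kin import *
from h import rot
F=np.diag([-1,-1,1.])
def t(n,x,psi,th,fl):
  R=rot(psi,th)@(F if fl else np.eye(3)); o=ik(np.array(x)+.011*R[:,2],R,8); print(n,x,psi,th,fl,o and (o[0].round(2),round(o[1],2)))
for psi in (-90,-75,-60,40,55,70):
    for fl in(0,1): t("mark",(.542,-.0545,.036),psi,60,fl)
for x in ((.51,.285,.034),(.42,.12,.03)):
  for psi in (-60,-40,90,110):
    t("lay",x,psi,50,0); 
    for fl in (0,1): t("regrasp",x,psi,-30,fl)
E
```

```text
1.228756596602517e-05 [ 0.3136 -0.0007  0.3662  0.0581  0.5526  0.366   0.0512] (1, 1, 1.5707963267948966) 0.0021041934045237243
mark (0.542, -0.0545, 0.036) -90 60 0 (array([ 0.35,  0.61,  1.66, -0.96,  1.48,  0.76]), np.float64(0.38))
mark (0.542, -0.0545, 0.036) -90 60 1 (array([ 0.35,  0.61,  1.66, -0.96,  1.48, -2.38]), np.float64(0.28))
mark (0.542, -0.0545, 0.036) -75 60 0 (array([ 0.38,  0.47,  1.88, -1.1 ,  1.29,  0.74]), np.float64(0.24))
mark (0.542, -0.0545, 0.036) -75 60 1 (array([ 0.38,  0.47,  1.88, -1.1 ,  1.29, -2.4 ]), np.float64(0.24))
mark (0.542, -0.0545, 0.036) -60 60 0 (array([ 0.38,  0.31,  2.09, -1.29,  1.1 ,  0.73]), np.float64(0.05))
mark (0.542, -0.0545, 0.036) -60 60 1 (array([ 0.38,  0.31,  2.09, -1.29,  1.1 , -2.41]), np.float64(0.05))
mark (0.542, -0.0545, 0.036) 40 60 0 (array([-0.82,  0.22,  2.22,  1.25,  1.15,  2.36]), np.float64(0.28))
mark (0.542, -0.0545, 0.036) 40 60 1 (array([-0.82,  0.22,  2.22,  1.25,  1.15, -0.78]), np.float64(0.28))
mark (0.542, -0.0545, 0.036) 55 60 0 (array([-0.81,  0.38,  2.  ,  1.07,  1.32,  2.34]), np.float64(0.32))
ma
[... 2085 characters left out ...]
49, -1.04]), np.float64(0.7))
regrasp (0.42, 0.12, 0.03) -40 -30 1 (array([-0.08,  0.29,  1.8 ,  0.29,  1.49,  2.1 ]), np.float64(0.56))
lay (0.42, 0.12, 0.03) 90 50 0 (array([-0.46,  0.2 ,  2.1 ,  0.77,  1.39,  2.31]), np.float64(0.35))
regrasp (0.42, 0.12, 0.03) 90 -30 0 (array([ 0.52,  0.19,  1.92, -0.46,  1.33, -2.44]), np.float64(0.22))
regrasp (0.42, 0.12, 0.03) 90 -30 1 (array([ 0.52,  0.19,  1.92, -0.46,  1.33,  0.7 ]), np.float64(0.58))
lay (0.42, 0.12, 0.03) 110 50 0 (array([-0.36,  0.39,  1.87,  0.62,  1.55,  2.2 ]), np.float64(0.46))
regrasp (0.42, 0.12, 0.03) 110 -30 0 None
regrasp (0.42, 0.12, 0.03) 110 -30 1 (array([ 0.56,  0.05,  2.08, -0.55,  1.19,  0.47]), np.float64(0.42))
```

```bash
python3 - <<'E'
from h import *
plan((.50,.29,.10,10,46),(.50,.29,.12,0,45),(.50,.29,.12,-11,46),(.50,.29,.12,-23,47),(.50,.29,.11,-35,48),(.50,.29,.09,-50,50),(.50,.295,.05,-50,50))
E
```

```text
t 7.25 tcp [0.5195 0.2885 0.0435] w 0.056
[-30.4   6.4 -39.6] [0.105 0.06  0.092]
[-45.2   5.2 -52.8] [0.232 0.077 0.212]
[-45.    3.8 -53.3] [0.376 0.058 0.339]
[-44.6   2.3 -54. ] [0.535 0.04  0.475]
[-36.4   1.  -48.5] [0.697 0.022 0.609]
[-20.2  -0.3 -37. ] [ 0.907 -0.01   0.766]
[ 9.2  4.4 -9.8] [ 0.907 -0.01   0.766]
```

>>> carry_out(
  targets="-0.5 -30 6 -40 0.105 0.06 0.092;-0.5 -45 5 -53 0.23 0.077 0.21;-0.5 -45 4 -53 0.376 0.058 0.34;-0.5 -45 2 -54 0.535 0.04 0.475;-0.5 -36 1 -48 0.7 0.022 0.61;-0.5 -20 0 -37 0.8 0 0.69;-0.5 -20 0 -37 0.907 -0.01 0.766;-0.5 9 4 -10 0.907 -0.01 0.766",
)

```text
clock: 8.25
tcp_pos: [0.5085, 0.2917, 0.0454]
ee_rot: [3.129, 0.872, 2.256]
contact_force: [0.4, 0.5, -2.6]
width: 0.0561
grip_force: 39.6
```

```bash
python3 - <<'E'
from h import *
s=r.sense();print(s["contact_force"],s["joint_positions"].round(2),s["grip_force"])
plan((.50,.295,.045,-50,50),(.50,.295,.034,-50,50),(.50,.295,.031,-50,50))
E
```

```text
[ 0.36842835  0.45544821 -2.63736408] [ 0.92  0.5   1.67 -0.88  1.34  0.6 ] 39.63874241165513
t 8.25 tcp [0.5085 0.2917 0.0454] w 0.0561
[ 5.4 -4.5  5.1] [ 0.003 -0.001 -0.008]
[13.8 -4.6 12.2] [ 0.003 -0.001 -0.008]
[16.1 -4.6 14.1] [ 0.003 -0.001 -0.008]
```

>>> carry_out(
  targets="-0.5 5 -5 5 0 0 0;-0.5 10 -5 9 0 0 0;-0.5 14 -5 12 0 0 0;-0.5 14 -5 12 0 0 0;-0.5 16 -5 14 0 0 0;-0.5 16 -5 14 0 0 0;-0.5 16 -5 14 0 0 0;-0.5 16 -5 14 0 0 0",
)

```text
clock: 9.25
tcp_pos: [0.5029, 0.2852, 0.0235]
ee_rot: [3.137, 0.873, 2.266]
contact_force: [-1.0, 2.0, 7.1]
width: 0.0563
grip_force: 39.8
```

```bash
python3 - <<'E'
from h import *
s=r.sense();print(s["contact_force"],s["ft_torque"],s["ee_rot"])
plan((.50,.295,.031,-50,50))
E
```

```text
[-0.97533799  2.02647308  7.10272593] [-0.08759791  0.06942308 -0.06185397] [3.1374348  0.87331253 2.26565622]
t 9.25 tcp [0.5029 0.2852 0.0235] w 0.0563
[ 0.3  4.1 -1. ] [ 0.002  0.001 -0.002]
```

```bash
python3 - <<'E'
from h import *
plan((.443,.356,.10,-50,50),(.46,.336,.15,-50,40),(.47,.32,.16,-50,30),(.48,.30,.17,-50,10),(.51,.27,.17,-50,-10),(.53,.253,.15,-50,-30),(.53,.253,.119,-50,-30),(.4975,.2917,.032,-50,-30))
E
```

```text
t 9.25 tcp [0.5029 0.2852 0.0235] w 0.0563
[   1.    -0.2 -109.2] [ 0.002  0.001 -0.002]
[-5.230e+01  1.000e-01 -1.214e+02] [ 0.002  0.175 -0.002]
[ -70.1   -2.5 -114. ] [ 0.002  0.35  -0.002]
[ -88.5   -7.7 -105.7] [ 0.002  0.699 -0.001]
[-113.1   -4.   -76.2] [ 3.000e-03  1.048e+00 -1.000e-03]
[-113.1    0.4  -47.1] [ 3.000e-03  1.397e+00 -1.000e-03]
[-89.4   0.3 -27.2] [ 3.000e-03  1.397e+00 -1.000e-03]
[  9.8   0.  -10.1] [ 3.000e-03  1.397e+00 -1.000e-03]
```

>>> carry_out(
  targets="1 0 0 0 0 0 0;1 0 0 0 0 0 0;1 0 0 0 0 0 0;1 0 0 0 0 0 0;1 0 0 -55 0 0 0;1 0 0 -109 0 0 0;1 -52 0 -121 0 0.175 0;1 -70 -2 -114 0 0.35 0",
)

```text
clock: 10.25
tcp_pos: [0.4739, 0.319, 0.152]
ee_rot: [3.135, 0.518, 2.272]
contact_force: [0.5, -0.5, -0.3]
width: 0.0929
grip_force: 0.0
```

```bash
python3 - <<'E'
from h import *
plan((.48,.30,.17,-50,20),(.48,.30,.17,-50,10),(.49,.29,.17,-50,0),(.51,.27,.17,-50,-10),(.52,.262,.16,-50,-20),(.53,.253,.15,-50,-30),(.53,.253,.119,-50,-30))
E
```

```text
t 10.25 tcp [0.4739 0.319  0.152 ] w 0.0929
[-23.1  -7.6   4.3] [0.008 0.169 0.003]
[-21.2  -7.6   3.8] [0.007 0.344 0.004]
[-31.7  -6.4  10. ] [0.007 0.518 0.004]
[-54.6  -4.1  22.8] [0.007 0.693 0.005]
[-59.2  -1.7  36.4] [0.006 0.867 0.006]
[-64.7   0.   50.2] [0.006 1.042 0.006]
[-49.4  -0.1  77.1] [0.006 1.042 0.006]
```

>>> carry_out(
  targets="1 -23 -8 4 0 0.17 0;1 -21 -8 4 0 0.344 0;1 -32 -6 10 0 0.52 0;1 -55 -4 23 0 0.69 0;1 -59 -2 36 0 0.867 0;1 -65 0 50 0 1.04 0;1 -49 0 77 0 1.04 0;1 -49 0 77 0 1.04 0",
)

```text
clock: 11.25
tcp_pos: [0.5234, 0.2523, 0.1034]
ee_rot: [-3.135, -0.52, 2.264]
contact_force: [-0.2, -0.2, -0.2]
width: 0.093
grip_force: 0.0
```

```bash
python3 - <<'E'
from h import *
plan((.4975,.2917,.032,-50,-30))
t=cams.capture("side"); save("t3.png",cv2.resize(t["frame"][100:220,180:300],None,fx=4,fy=4))
c=cams.capture("top"); save("t4.png",cv2.resize(c["frame"][150:250,120:240],None,fx=5,fy=5))
E
```

```text
t 11.25 tcp [0.5234 0.2523 0.1034] w 0.093
[ 5.2  5.8 96.2] [-0.004  0.003 -0.004]
```

View pics/t3.png

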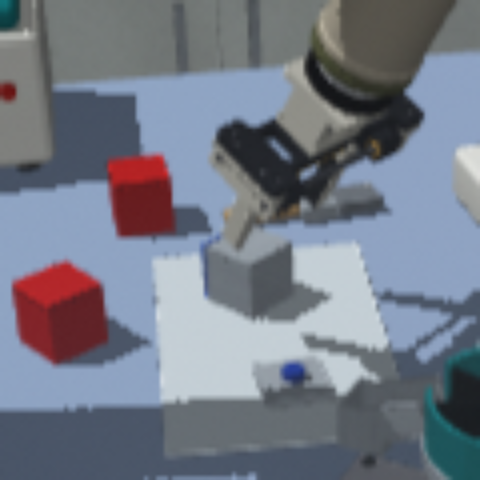

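The jar lies on its side at about (250,272) with its blue foot to the rear left, as planned. Next I'll regrasp it.

>>> carry_out(
  targets="1 5 6 0 0 0 0;1 5 6 40 0 0 0;1 5 6 80 0 0 0;1 5 6 96 0 0 0;1 5 6 96 0 0 0;-0.5 5 6 96 0 0 0;-0.5 5 6 96 0 0 0;-0.5 5 6 96 0 0 0",
  force=40,
)

```text
clock: 12.35
tcp_pos: [0.4977, 0.2968, 0.0266]
ee_rot: [3.14, -0.516, 2.269]
contact_force: [-0.4, 0.5, -1.3]
width: 0.0674
grip_force: 0.0
```

```bash
python3 - <<'E'
from h import *
from kin import ik
s=r.sense();print(s["ee_rot"],s["contact_force"],s["joint_positions"].round(2))
W=[(.49,.28,.13,-50,-30),(.48,.26,.2,-55,-10),(.47,.23,.22,-58,0),(.47,.20,.22,-60,10),(.46,.17,.22,-65,20),(.46,.14,.22,-70,30),(.46,.12,.22,-75,40),(.47,.10,.20,-78,50),(.50,.06,.18,-80,60),(.53,.03,.12,-80,60),(.53,.015,.05,-80,60),(.542,-.0545,.036,-80,60)]
q=s["joint_positions"]
for w in W:
    R=rot(w[3],w[4]); o=ik(np.array(w[:3])+.011*R[:,2],R,0,q)
    if o: q=o[0]
    print(w, o and q.round(2))
plan(*W[:8])
E
```

```text
[ 3.13950807 -0.51640978  2.26885702] [-0.38619004  0.48537135 -1.30079666] [ 0.17  0.46  1.57  0.45  1.41 -0.67]
(0.49, 0.28, 0.13, -50, -30) [ 0.15  0.31  1.57  0.44  1.55 -0.62]
(0.48, 0.26, 0.2, -55, -10) [ 0.29  0.04  1.66  0.17  1.5  -0.33]
(0.47, 0.23, 0.22, -58, 0) [ 0.36 -0.07  1.72 -0.    1.49 -0.2 ]
(0.47, 0.2, 0.22, -60, 10) [ 0.42 -0.11  1.77 -0.17  1.46 -0.08]
(0.46, 0.17, 0.22, -65, 20) [ 0.5  -0.13  1.82 -0.35  1.48  0.1 ]
(0.46, 0.14, 0.22, -70, 30) [ 0.55 -0.09  1.83 -0.51  1.52  0.26]
(0.46, 0.12, 0.22, -75, 40) [ 0.61  0.    1.81 -0.65  1.6   0.42]
(0.47, 0.1, 0.2, -78, 50) [ 0.63  0.15  1.78 -0.78  1.64  0.54]
(0.5, 0.06, 0.18, -80, 60) [ 0.59  0.3   1.74 -0.92  1.65  0.62]
(0.53, 0.03, 0.12, -80, 60) [ 0.52  0.42  1.73 -0.95  1.54  0.66]
(0.53, 0.015, 0.05, -80, 60) [ 0.5   0.54  1.74 -0.97  1.46  0.75]
(0.542, -0.0545, 0.036, -80, 60) [ 0.38  0.52  1.8  -1.05  1.36  0.75]
t 12.35 tcp [0.4977 0.2968 0.0266] w 0.0674
[ 44.3 -16.5 -82.9] [ 0.002  0.007 -0.   ]
[  67.3  -36.7 -148.9] [-0.028 -0.342  0.082]
[  61.1  -63.8 -175.3] [-0.034 -0.516  0.136]
[  39.5  -83.4 -187.7] [-0.028 -0.689  0.175]
[  23.8 -110.9 -197.3] [-0.021 -0.861  0.268]
[   2.9 -131.1 -210.1] [ 0.003 -1.029  0.364]
[ -10.9 -145.  -219.3] [ 0.044 -1.195  0.461]
[ -40.  -151.2 -214.3] [ 0.096 -1.36   0.52 ]
```

>>> carry_out(
  targets="-0.5 0 0 0 0 0 0;-0.5 0 0 0 0 0 0;-0.5 0 0 0 0 0 0;-0.5 0 0 0 0 0 0;-0.5 22 -8 -42 0 0 0;-0.5 44 -16 -83 0 0 0;-0.5 56 -26 -115 -0.014 -0.17 0.04;-0.5 67 -37 -149 -0.028 -0.34 0.08",
)

```text
clock: 13.35
tcp_pos: [0.4787, 0.2605, 0.1892]
ee_rot: [3.141, -0.172, 2.181]
contact_force: [-1.0, 0.6, -3.0]
width: 0.0563
grip_force: 40.0
```

```bash
python3 - <<'E'
from h import *
W=[(.47,.23,.22,-58,0),(.47,.20,.22,-60,10),(.46,.17,.22,-65,20),(.46,.14,.22,-70,30),(.46,.12,.22,-75,40),(.47,.10,.20,-78,50),(.50,.06,.18,-80,60)]
s=r.sense();print(s["contact_force"],s["width"],s["grip_force"])
plan(*W)
E
```

```text
[-1.0059708   0.60354737 -3.01721485] 0.05630080684039697 39.9979792535305
t 13.35 tcp [0.4787 0.2605 0.1892] w 0.0563
[-16.3 -24.6 -23. ] [-0.004 -0.172  0.051]
[-42.4 -41.9 -27.7] [ 0.001 -0.346  0.087]
[-62.7 -67.8 -31.7] [ 0.016 -0.52   0.175]
[-88.3 -85.7 -37. ] [ 0.047 -0.692  0.262]
[-105.6  -98.2  -41.2] [ 0.094 -0.861  0.347]
[-131.7 -102.3  -26.8] [ 0.145 -1.03   0.393]
[-184.9 -101.4  -17.3] [ 0.197 -1.199  0.419]
```

>>> carry_out(
  targets="-0.5 -16 -25 -23 0 -0.17 0.05;-0.5 -42 -42 -28 0 -0.346 0.087;-0.5 -63 -68 -32 0.016 -0.52 0.175;-0.5 -88 -86 -37 0.047 -0.692 0.262;-0.5 -106 -98 -41 0.094 -0.86 0.347;-0.5 -132 -102 -27 0.145 -1.03 0.393;-0.5 -160 -102 -22 0.197 -1.199 0.419;-0.5 -160 -102 -22 0.197 -1.199 0.419",
)

```text
clock: 14.35
tcp_pos: [0.4849, 0.0692, 0.1748]
ee_rot: [-3.107, 1.048, 1.78]
contact_force: [-0.6, -0.1, -2.7]
width: 0.0557
grip_force: 40.0
```

```bash
python3 - <<'E'
from h import *
s=r.sense();print(s["contact_force"],s["width"],s["ee_rot"],s["joint_positions"].round(2))
plan((.53,.05,.12,-80,60),(.525,.04,.06,-80,60),(.525,.04,.045,-80,60),(.542,-.0545,.045,-80,60))
c=cams.capture("side"); save("t5.png",cv2.resize(c["frame"][130:270,200:350],None,fx=4,fy=4))
E
```

```text
[-0.60541294 -0.13829885 -2.66543715] 0.0557320690384636 [-3.10650728  1.04842381  1.77959341] [ 0.64  0.31  1.74 -0.89  1.69  0.63]
t 14.35 tcp [0.4849 0.0692 0.1748] w 0.0557
[33.4 42.  61.3] [-0.005  0.002  0.017]
[81.1 36.4 99. ] [-0.005  0.002  0.017]
[ 94.1  36.6 106.5] [-0.005  0.002  0.017]
[ 46.2  36.6 189.7] [-0.005  0.002  0.017]
```

View pics/t5.png

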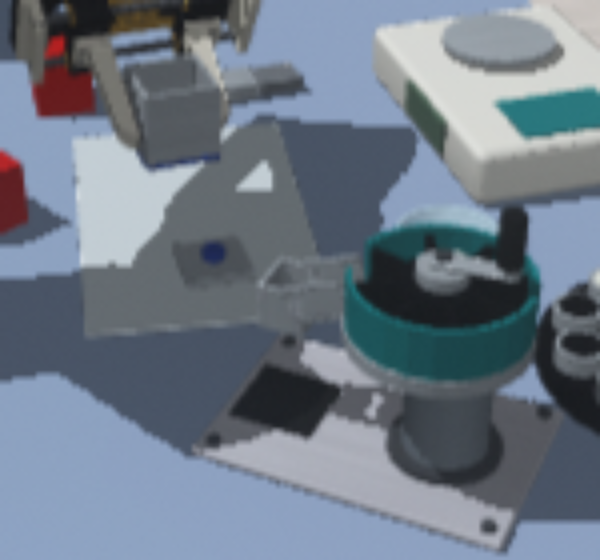

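The jar is held upright, mouth up, at about (175,105) above the mat. Next I'll lower it in front of the mark and slide it in under the spout.

>>> carry_out(
  targets="-0.5 33 42 61 0 0 0.015;-0.5 33 42 61 0 0 0.015;-0.5 81 36 99 0 0 0.015;-0.5 92 36 105 0 0 0.015;-0.5 92 36 105 0 0 0.015;-0.5 92 36 105 0 0 0.015;-0.5 92 36 105 0 0 0.015;-0.5 92 36 105 0 0 0.015",
)

```text
clock: 15.4
tcp_pos: [0.5312, 0.0339, 0.0504]
ee_rot: [3.119, 1.042, 1.722]
contact_force: [0.4, 0.4, -3.0]
width: 0.0557
grip_force: 40.0
```

```bash
python3 - <<'E'
from h import *
s=r.sense();print(s["contact_force"],s["width"],s["ee_rot"],s["joint_positions"].round(2))
plan((.5413,-.0505,.043,-80,60),(.5413,-.0505,.036,-80,60),(.5413,-.0505,.034,-80,60))
c=cams.capture("side"); save("t6.png",cv2.resize(c["frame"][130:270,200:350],None,fx=4,fy=4))
P=pts(c); m=(P[...,2]>.03)&(P[...,2]<.09)&(abs(P[...,0]-.525)<.06)&(abs(P[...,1]-.04)<.06)
E
```

```text
[ 0.40235784  0.43923242 -2.95835282] 0.055670096848325856 [3.11893399 1.04236036 1.72202396] [ 0.55  0.55  1.7  -0.94  1.5   0.77]
t 15.4 tcp [0.5312 0.0339 0.0504] w 0.0557
[-36.5  -4.5  88. ] [ 0.003 -0.005 -0.012]
[-30.4  -4.5  91.5] [ 0.003 -0.005 -0.012]
[-28.7  -4.6  92.5] [ 0.003 -0.005 -0.012]
```

View pics/t6.png

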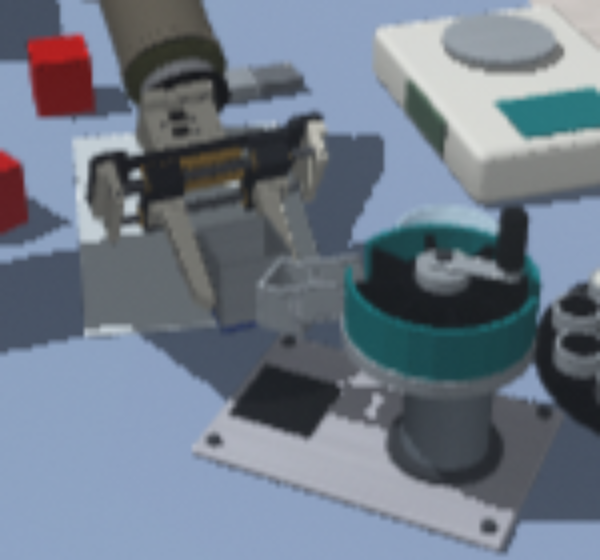

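Clear path: the jar is in front of the mark at about (240,270), with the spout at (290,290). Now I'll slide it in.

>>> carry_out(
  targets="-0.5 -9 -1 22 0 0 -0.01;-0.5 -18 -2 44 0 0 -0.01;-0.5 -27 -3 66 0 0 -0.01;-0.5 -36 -4 88 0 0 -0.01;-0.5 -36 -4 88 0 0 -0.01;-0.5 -33 -4 90 0 0 -0.01;-0.5 -30 -4 91 0 0 -0.01;-0.5 -30 -4 91 0 0 -0.01",
)

```text
clock: 16.45
tcp_pos: [0.5428, -0.0592, 0.0295]
ee_rot: [3.14, 1.044, 1.746]
contact_force: [0.3, -1.7, -1.3]
width: 0.0555
grip_force: 40.0
```

```bash
python3 - <<'E'
from h import *
s=r.sense();print(s["contact_force"],s["ft_torque"],s["width"],s["ee_rot"])
plan((.5413,-.0505,.036,-80,60),(.5413,-.0505,.032,-80,60))
c=cams.capture("side"); np.savez("s7.npz",**c); save("t7.png",cv2.resize(c["frame"][170:270,220:330],None,fx=5,fy=5))
E
```

```text
[ 0.29379294 -1.68681878 -1.26528101] [ 0.42491224  0.02133744 -0.05182309] 0.055456072048614274 [3.13987867 1.04371979 1.74567101]
t 16.45 tcp [ 0.5428 -0.0592  0.0295] w 0.0555
[-1.2 -0.   0. ] [ 0.002 -0.003  0.   ]
[ 2.2 -0.   2.1] [ 0.002 -0.003  0.   ]
```

View pics/t7.png

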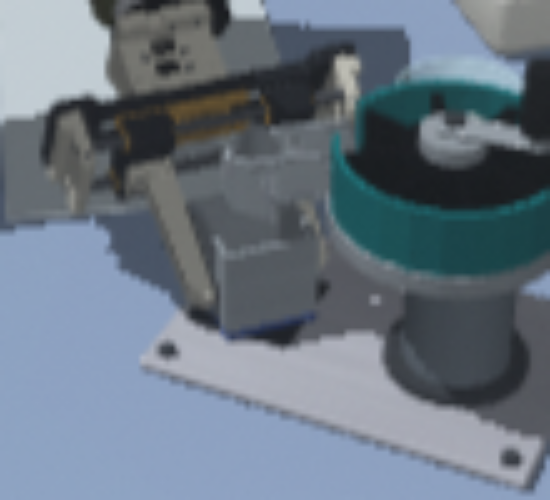

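The jar stands over the mark at about (265,270) under the spout, and its foot is just touching. I'll check its position by ray and then press lightly.

>>> carry_out(
  targets="-0.5 1 0 1 0 0 0;-0.5 2 0 1 0 0 0;-0.5 2 0 2 0 0 0;-0.5 2 0 2 0 0 0;-0.5 2 0 2 0 0 0;-0.5 2 0 2 0 0 0;-0.5 2 0 2 0 0 0;-0.5 2 0 2 0 0 0",
)

```text
clock: 17.5
tcp_pos: [0.5436, -0.0599, 0.0293]
ee_rot: [3.136, 1.046, 1.741]
contact_force: [-7.5, 5.9, 14.8]
width: 0.0558
grip_force: 40.0
```

```bash
python3 - <<'E'
from h import *
s=r.sense();print(s["tcp_pos"],s["contact_force"],s["ft_torque"],s["width"],s["ee_rot"])
c=cams.capture("side")
a=ray(c,220+218/5-.4,170+337/5-.4,.009);b=ray(c,220+313/5-.4,170+318/5-.4,.009)
d=(b-a)/np.linalg.norm(b-a); n=np.array([-d[1],d[0],0]); print(a,b,np.linalg.norm(b-a),"centre",(a+b)/2+.028*n)
E
```

```text
[ 0.54358188 -0.05994037  0.02928897] [-7.4646539   5.88228068 14.84003441] [-1.48773384  0.46568798 -0.91239038] 0.05582368728121241 [3.13606482 1.04629749 1.74140897]
[ 0.51541368 -0.08170143  0.009     ] [ 0.57181672 -0.07512535  0.009     ] 0.05678509952418004 centre [ 0.54037262 -0.05060178  0.009     ]
```

>>> carry_out(
  targets="0 -1 0 -1 0 0 0;0.4 -1 0 -1 0 0 0;0.9 -1 0 -1 0 0 0;0.9 -1 0 -1 0 0 0;0.9 -1 0 -1 0 0 0;0.9 -1 0 -30 0 0 0;0.9 -1 0 -75 0 0 0;0.9 -1 0 -130 0 0 0",
)

```text
clock: 18.55
tcp_pos: [0.5224, 0.05, 0.0932]
ee_rot: [-3.141, 1.044, 1.746]
contact_force: [1.0, -0.2, -0.2]
width: 0.0882
grip_force: 0.0
```

```bash
python3 - <<'E'
from h import *
from kin import ik
s=r.sense();q=s["joint_positions"]; print(q.round(2),s["contact_force"])
c=cams.capture("side"); np.savez("s8.npz",**c); f=c["frame"].astype(int)
j=(f[...,2]>f[...,0]+60)&(f[...,2]>f[...,1]+50)&(f[...,2]>90); j[:225]=0;j[242:]=0;j[:,:255]=0;j[:,295:]=0
v,u=np.nonzero(j); print("foot px",len(u),u.min(),u.max(),np.polyfit(u,v,1) if len(u)>3 else "")
g=np.array([ray(c,a,b,.010)[:2] for a,b in zip(u,v)]); print(g[np.argmin(u)],g[np.argmax(u)])
# crank grip: dark high points
P=pts(c); m=(P[...,2]>.19)&(P[...,2]<.215)&(np.hypot(P[...,0]-.631,P[...,1]+.118)<.06); print("grip",m.sum(),P[m].mean(0) if m.any() else "")
cx,cy=.669,-.139
for h in range(-60,190,30):
    o=ik(np.array([cx,cy,.181]),rot(h,0),6); print(h,o and (o[0].round(2),round(o[1],2)))
E
```

```text
[ 0.58  0.48  1.7  -0.92  1.56  0.71] [ 0.98808463 -0.22156407 -0.19756517]Traceback (most recent call last):
  File "<stdin>", line 6, in <module>
    return umr_minimum(a, axis, None, out, keepdims, initial, where)
ValueError: zero-size array to reduction operation minimum which has no identity
```

```bash
python3 - <<'E'
from h import *
from kin import ik
c=dict(np.load("s8.npz")); f=c["frame"].astype(int)
S=f[228:244,255:292]; d=S[...,2]-S[...,0]; print((d-np.median(d)).max())
sat=(f[...,2]-f[...,0]>45)&(f[...,2]-f[...,1]>30); sat[:225]=0;sat[245:]=0;sat[:,:250]=0;sat[:,298:]=0
v,u=np.nonzero(sat); print(len(u)); print(sorted(zip(u.tolist(),v.tolist()))[::3])
P=pts(c); H=P[...,2]
m=(H>.055)&(H<.08)&(np.hypot(P[...,0]-.541,P[...,1]+.054)<.06)
print("rim pts",m.sum(),P[m].mean(0),np.percentile(P[m],[2,98],axis=0))
m=(H>.185)&(H<.215)&(np.hypot(P[...,0]-.631,P[...,1]+.118)<.065); print("grip",m.sum(),P[m].mean(0))
for h in range(-60,190,30):
    o=ik(np.array([.669,-.139,.181]),rot(h,0),6); print(h,o and (o[0].round(2),round(o[1],2)))
E
```

```text
47.0
14
[(250, 232), (250, 235), (251, 233), (252, 233), (265, 237)]
rim pts 160 [ 0.5385321  -0.06775245  0.06297528] [[ 0.51041274 -0.08813088  0.0556681 ]
 [ 0.57230782 -0.0320046   0.0690569 ]]
grip 69 [ 0.66787024 -0.14426372  0.19833015]
-60 (array([-0.28,  0.38,  1.28, -0.  ,  1.48, -0.8 ]), np.float64(1.22))
-30 (array([-0.28,  0.38,  1.28, -0.  ,  1.48, -1.33]), np.float64(1.22))
0 (array([-0.28,  0.38,  1.28, -0.  ,  1.48, -1.85]), np.float64(0.81))
30 (array([-0.28,  0.38,  1.28, -0.  ,  1.48, -2.37]), np.float64(0.29))
60 None
90 None
120 (array([-0.28,  0.38,  1.28,  0.  ,  1.48,  2.34]), np.float64(0.32))
150 (array([-0.28,  0.38,  1.28, -0.  ,  1.48,  1.81]), np.float64(0.85))
180 (array([-0.28,  0.38,  1.28, -0.  ,  1.48,  1.29]), np.float64(1.22))
```

```bash
python3 - <<'E'
from h import *
from kin import ik
W=[(.51,.07,.13,-80,60),(.51,.08,.19,-75,50),(.52,.08,.25,-68,40),(.54,.06,.28,-60,30),(.57,.02,.28,-52,20),(.60,-.03,.28,-45,10),(.64,-.08,.28,-40,0),(.667,-.14,.27,-40,0)]
q=r.sense()["joint_positions"]
for w in W:
    R=rot(w[3],w[4]); o=ik(np.array(w[:3])+.011*R[:,2],R,0,q); print(o and o[0].round(2)); q=o[0] if o else q
plan(*W)
E
```

```text
[ 0.6   0.42  1.71 -0.91  1.61  0.68]
[ 0.57  0.17  1.77 -0.82  1.55  0.48]
[ 0.49 -0.03  1.78 -0.7   1.5   0.2 ]
[ 0.34 -0.14  1.77 -0.52  1.43 -0.13]
[ 0.13 -0.12  1.7  -0.3   1.39 -0.5 ]
[-0.07  0.    1.55 -0.12  1.45 -0.85]
[-0.2   0.25  1.28  0.    1.61 -1.08]
[-0.28  0.35  1.17  0.    1.62 -1.15]
t 18.6 tcp [0.5241 0.0561 0.0972] w 0.0881
[-20.2 -11.3 -19.6] [ 0.006 -0.007 -0.003]
[-65.1  -8.4 -58.6] [-0.065  0.168 -0.053]
[-115.7    2.5  -88. ] [-0.154  0.342 -0.138]
[-151.5   19.2  -84. ] [-0.242  0.512 -0.252]
[-172.3   41.6  -46.6] [-0.312  0.679 -0.384]
[-198.5   61.6   -0.8] [-0.353  0.84  -0.518]
[-225.9   91.    46.6] [-0.356  0.999 -0.633]
[-249.5  106.9  106.8] [-0.356  0.999 -0.633]
```

>>> carry_out(
  targets="0.9 -20 -11 -20 0 0 0;0.9 -65 -8 -58 -0.065 0.168 -0.053;0.9 -115 2 -88 -0.154 0.342 -0.138;0.9 -151 19 -84 -0.242 0.512 -0.252;0.9 -172 42 -47 -0.312 0.679 -0.384;0.5 -198 62 0 -0.353 0.84 -0.518;0.3 -226 91 47 -0.356 1 -0.633;0.3 -249 107 107 -0.356 1 -0.633",
)

```text
clock: 19.6
tcp_pos: [0.6572, -0.1258, 0.2598]
ee_rot: [-3.135, 0.038, 2.421]
contact_force: [0.7, 1.6, 0.6]
width: 0.0635
grip_force: 0.0
```

```bash
python3 - <<'E'
from h import *
s=r.sense();print(s["ee_rot"],s["joint_positions"].round(2),s["contact_force"])
plan((.667,-.14,.25,-40,0),(.667,-.14,.192,-40,0))
E
```

```text
[-3.13488412  0.03753735  2.42145299] [-0.25  0.28  1.26 -0.02  1.57 -1.1 ] [0.74221431 1.56552856 0.58212605]
t 19.6 tcp [ 0.6572 -0.1258  0.2598] w 0.0635
[-15.9  -4.1  21.4] [-0.007  0.037 -0.022]
[-13.8  -3.7  79.4] [-0.007  0.037 -0.022]
```

>>> carry_out(
  targets="0.3 -16 -4 21 0 0.037 -0.022;0.3 -16 -4 21 0 0.037 -0.022;0.3 -16 -4 21 0 0.037 -0.022;0.3 -16 -4 21 0 0.037 -0.022;0.3 -15 -4 40 0 0.037 -0.022;0.3 -14 -4 60 0 0.037 -0.022;0.3 -14 -4 79 0 0.037 -0.022;0.3 -14 -4 79 0 0.037 -0.022",
  force=12,
)

```text
clock: 20.6
tcp_pos: [0.6631, -0.1392, 0.175]
ee_rot: [-3.127, -0.005, 2.438]
contact_force: [-0.2, 0.1, -0.1]
width: 0.0605
grip_force: 0.0
```

```bash
python3 - <<'E'
from h import *
s=r.sense();print(s["ee_rot"],s["contact_force"])
plan((.667,-.14,.192,-40,0))
E
```

```text
[-3.12688632 -0.0048676   2.43817037] [-0.16445266  0.08584077 -0.14461098]
t 20.6 tcp [ 0.6631 -0.1392  0.175 ] w 0.0605
[-3.5  1.8 -6.1] [-0.015 -0.005 -0.005]
```

>>> carry_out(
  targets="0.3 -3 2 -6 -0.015 -0.005 -0.005;0.3 -3 2 -6 -0.015 -0.005 -0.005;-0.9 -3 2 -6 -0.015 -0.005 -0.005;-0.9 -3 2 -6 -0.015 -0.005 -0.005;-0.9 -3 2 -6 -0.015 -0.005 -0.005;-0.9 -3 2 -6 -0.015 -0.005 -0.005;-0.9 -3 2 -6 -0.015 -0.005 -0.005;-0.9 -3 2 -6 -0.015 -0.005 -0.005",
  force=12,
)

```text
clock: 21.6
tcp_pos: [0.6687, -0.1398, 0.1847]
ee_rot: [3.139, 0.005, 2.443]
contact_force: [1.5, 0.6, -1.2]
width: 0.0179
grip_force: 12.0
```

```bash
cat > crank.py <<'E'
from h import *
import sys
def circ(a0,step,n=8,ax=(.631,-.118),R=.042,z=.192):
    "rows relative to commanded angle a0 (deg): shifts to a0+k*step"
    T=rot(-40,0)
    g=lambda a:np.array([ax[0]+R*np.cos(np.radians(a)),ax[1]+R*np.sin(np.radians(a)),z])
    for k in range(1,n+1): print(((g(a0+k*step)-g(a0))@T*1000).round(1))
E
python3 - <<'E'
from crank import *
s=r.sense();print(s["ee_rot"],s["contact_force"],s["width"],s["grip_force"],s["joint_positions"].round(2))
plan((.6666,-.1403,.192,-40,0))
c=cams.capture("top"); f=c["frame"]; a=np.array(s["tcp_pos"][:2])-[.631,-.118]; print(np.hypot(*a),np.degrees(np.arctan2(a[1],a[0])))
circ(-32,4.5)
E
```

```text
[3.1387462  0.00513934 2.44332154] [ 1.511057    0.59871514 -1.1585379 ] 0.017898545696270238 12.00020045042038 [-0.28  0.37  1.29  0.    1.48 -1.15]
t 21.6 tcp [ 0.6687 -0.1398  0.1847] w 0.0179
[ 1.3 -1.7  3.6] [ 0.003  0.005 -0.   ]
0.04356358829189414 -30.10260593719081
[0.6 3.2 0. ]
[1.4 6.4 0. ]
[2.5 9.5 0. ]
[ 3.8 12.6  0. ]
[ 5.4 15.5  0. ]
[ 7.2 18.2  0. ]
[ 9.2 20.9  0. ]
[11.4 23.3  0. ]
```

```bash
cat > crank.py <<'E'
from h import *
AX=np.array([.631,-.118]); R0=.0425
def ang(): 
    d=r.sense()["tcp_pos"][:2]-AX; return np.degrees(np.arctan2(d[1],d[0])),np.hypot(*d)
def go(to,n=7):
    a,rr=ang(); print("angle",round(a,1),"radius",round(rr,4),"F",r.sense()["contact_force"].round(1),"w",r.sense()["width"].round(4))
    to=a+(to-a)%360
    plan(*[(AX[0]+R0*np.cos(t),AX[1]+R0*np.sin(t),.194,-40,0) for t in np.radians(np.linspace(a,to,n+1)[1:])])
def drum():
    "find white balls: top view bright pixels at ball height, in-drum angle deg from -x(front)=144.5"
    c=cams.capture("top"); f=c["frame"].astype(int); b=(f.min(-1)>150).astype(np.uint8)
    k,l,st,ce=cv2.connectedComponentsWithStats(b)
    for i in range(1,k):
        p=ray(c,*ce[i],.132)[:2]-AX
        if .03<np.hypot(*p)<.065 and st[i,4]>3: print("ball?",st[i,4],"ahead of opening",round((144.5-np.degrees(np.arctan2(p[1],p[0])))%360,1),np.hypot(*p).round(3))
E
python3 -c "
from crank import *
go(12); drum()"
```

```text
Traceback (most recent call last):
  File "crank.py", line 6, in go
    a,rr=ang(); print("angle",round(a,1),"radius",round(rr,4),"F",r.sense()["contact_force"].round(1),"w",r.sense()["width"].round(4))
                                                                                                          ^^^^^^^^^^^^^^^^^^^^^^^^
AttributeError: 'float' object has no attribute 'round'
```

```bash
sed -i 's/r.sense()\["width"\].round(4)/round(r.sense()["width"],4)/' crank.py
python3 -c "
from crank import *
go(12); drum()"
```

```text
angle -30.1 radius 0.0435 F [1.6 0.6 0.1] w 0.0174
t 21.65 tcp [ 0.6687 -0.1398  0.1846] w 0.0174
[2.  4.2 1.6] [ 0.003  0.005 -0.   ]
[3.5 8.4 1.6] [ 0.003  0.005 -0.   ]
[ 5.4 12.4  1.6] [ 0.003  0.005 -0.   ]
[ 7.7 16.3  1.6] [ 0.003  0.005 -0.   ]
[10.3 19.8  1.6] [ 0.003  0.005 -0.   ]
[13.4 23.1  1.6] [ 0.003  0.005 -0.   ]
[16.7 26.   1.6] [ 0.003  0.005 -0.   ]
```

>>> carry_out(
  targets="-0.9 2 4 0 0 0 0;-0.9 3.5 8.4 0 0 0 0;-0.9 5.4 12.4 0 0 0 0;-0.9 7.7 16.3 0 0 0 0;-0.9 10.3 19.8 0 0 0 0;-0.9 13.4 23 0 0 0 0;-0.9 16.7 26 0 0 0 0;-0.9 16.7 26 0 0 0 0",
)

```text
clock: 22.7
tcp_pos: [0.6744, -0.1086, 0.1847]
ee_rot: [3.136, 0.008, 2.444]
contact_force: [11.8, 2.4, -5.4]
width: 0.0176
grip_force: 12.0
```

```bash
python3 - <<'E'
from crank import *
go(54)
c=dict(np.load("top0.npz")); import crank
crank.cams=type("C",(),{"capture":staticmethod(lambda n:c)}); drum()
E
```

```text
angle 12.2 radius 0.0444 F [11.8  2.4 -5.4] w 0.0176
t 22.7 tcp [ 0.6744 -0.1086  0.1847] w 0.0176
[4.8 1.  1.7] [0.006 0.008 0.   ]
[8.7 3.2 1.7] [0.006 0.008 0.   ]
[12.8  4.9  1.6] [0.006 0.008 0.   ]
[17.   6.2  1.6] [0.006 0.008 0.   ]
[21.3  7.   1.6] [0.006 0.008 0.   ]
[25.7  7.4  1.5] [0.006 0.008 0.   ]
[30.2  7.3  1.5] [0.006 0.008 0.   ]
ball? 11 ahead of opening 128.9 0.047
ball? 9 ahead of opening 84.1 0.048
ball? 8 ahead of opening 218.7 0.048
ball? 8 ahead of opening 265.5 0.049
```

```bash
sed -i 's/^AX.*/AX=np.array([.633,-.1183]); R0=.042/' crank.py
python3 -c "
from crank import *
go(54)"
```

```text
angle 13.2 radius 0.0425 F [11.8  2.4 -5.4] w 0.0176
t 22.7 tcp [ 0.6744 -0.1086  0.1847] w 0.0176
[3.9 2.  1.7] [0.006 0.008 0.   ]
[7.6 4.  1.7] [0.006 0.008 0.   ]
[11.6  5.6  1.6] [0.006 0.008 0.   ]
[15.7  6.8  1.6] [0.006 0.008 0.   ]
[19.9  7.6  1.6] [0.006 0.008 0.   ]
[24.1  7.9  1.6] [0.006 0.008 0.   ]
[28.4  7.9  1.5] [0.006 0.008 0.   ]
```

>>> carry_out(
  targets="-0.9 3 3 0 0 0 0;-0.9 6.6 5 0 0 0 0;-0.9 10.6 6.6 0 0 0 0;-0.9 14.7 7.8 0 0 0 0;-0.9 19 8.6 0 0 0 0;-0.9 23 9 0 0 0 0;-0.9 27.4 9 0 0 0 0;-0.9 27.4 9 0 0 0 0",
)

```text
clock: 23.7
tcp_pos: [0.658, -0.083, 0.1847]
ee_rot: [3.136, 0.005, 2.444]
contact_force: [5.2, 5.8, -2.1]
width: 0.018
grip_force: 12.0
```

```bash
python3 -c "
from crank import *
go(80)"
```

```text
angle 54.7 radius 0.0433 F [ 5.2  5.8 -2.1] w 0.018
t 23.7 tcp [ 0.658  -0.083   0.1847] w 0.018
[ 2.5 -1.6  1.6] [0.005 0.005 0.001]
[ 5.1 -2.   1.6] [0.005 0.005 0.001]
[ 7.7 -2.7  1.6] [0.005 0.005 0.001]
[10.2 -3.5  1.6] [0.005 0.005 0.001]
[12.7 -4.4  1.6] [0.005 0.005 0.001]
[15.1 -5.5  1.5] [0.005 0.005 0.001]
[17.4 -6.7  1.5] [0.005 0.005 0.001]
```

>>> carry_out(
  targets="-0.9 2.5 -0.5 0 0 0 0;-0.9 5 -1 0 0 0 0;-0.9 7.7 -1.7 0 0 0 0;-0.9 10.2 -2.5 0 0 0 0;-0.9 12.7 -3.4 0 0 0 0;-0.9 12.7 -3.4 0 0 0 0;-0.9 12.7 -3.4 0 0 0 0;-0.9 12.7 -3.4 0 0 0 0",
)

```text
clock: 24.7
tcp_pos: [0.6459, -0.077, 0.1846]
ee_rot: [3.136, 0.004, 2.445]
contact_force: [3.3, 7.9, -0.4]
width: 0.0177
grip_force: 12.0
```

```bash
python3 -c "
from crank import *
go(117)
c=cams.capture('top'); np.savez('tp1.npz',**c)
drum()"
```

```text
angle 72.7 radius 0.0433 F [ 3.3  7.9 -0.4] w 0.0177
t 24.7 tcp [ 0.6459 -0.077   0.1846] w 0.0177
[ 3.7 -3.2  1.6] [0.005 0.004 0.001]
[ 7.6 -5.7  1.6] [0.005 0.004 0.001]
[11.2 -8.6  1.5] [0.005 0.004 0.001]
[ 14.5 -11.8   1.5] [0.005 0.004 0.001]
[ 17.4 -15.5   1.5] [0.005 0.004 0.001]
[ 19.9 -19.4   1.4] [0.005 0.004 0.001]
[ 22.  -23.5   1.4] [0.005 0.004 0.001]
```

>>> carry_out(
  targets="-0.9 4 -2.6 0 0 0 0;-0.9 8 -5 0 0 0 0;-0.9 11.7 -8 0 0 0 0;-0.9 15 -11 0 0 0 0;-0.9 18 -15 0 0 0 0;-0.9 20.5 -19 0 0 0 0;-0.9 22.5 -23 0 0 0 0;-0.9 22.5 -23 0 0 0 0",
)

```text
clock: 25.8
tcp_pos: [0.6126, -0.0807, 0.1846]
ee_rot: [3.138, 0.003, 2.444]
contact_force: [-4.3, 7.5, 2.9]
width: 0.0178
grip_force: 12.0
```

```bash
python3 -c "
from crank import *
go(160)"
```

```text
angle 118.5 radius 0.0427 F [-4.3  7.5  2.9] w 0.0178
t 25.8 tcp [ 0.6126 -0.0807  0.1846] w 0.0178
[ 0.7 -4.4  1.6] [0.004 0.003 0.001]
[ 1.6 -8.6  1.5] [0.004 0.003 0.001]
[  2.2 -13.    1.5] [0.004 0.003 0.001]
[  2.2 -17.3   1.5] [0.004 0.003 0.001]
[  1.8 -21.6   1.5] [0.004 0.003 0.001]
[  1.  -25.9   1.5] [0.004 0.003 0.001]
[ -0.3 -30.1   1.5] [0.004 0.003 0.001]
```

>>> carry_out(
  targets="-0.9 1.6 -4.2 0 0 0 0;-0.9 2.5 -8.4 0 0 0 0;-0.9 3.1 -12.8 0 0 0 0;-0.9 3.1 -17.2 0 0 0 0;-0.9 2.7 -21.6 0 0 0 0;-0.9 1.9 -26 0 0 0 0;-0.9 0.6 -30.2 0 0 0 0;-0.9 0.6 -30.2 0 0 0 0",
)

```text
clock: 26.8
tcp_pos: [0.5932, -0.1058, 0.1845]
ee_rot: [3.14, 0.005, 2.443]
contact_force: [-5.3, 1.0, 5.7]
width: 0.0177
grip_force: 12.0
```

```bash
python3 -c "
from crank import *
go(201)"
```

```text
angle 162.6 radius 0.0417 F [-5.3  1.   5.7] w 0.0177
t 26.8 tcp [ 0.5932 -0.1058  0.1845] w 0.0177
[-1.5 -3.7  1.5] [ 0.002  0.005 -0.001]
[-3.5 -7.2  1.6] [ 0.002  0.005 -0.001]
[ -5.9 -10.4   1.6] [ 0.002  0.005 -0.001]
[ -8.6 -13.4   1.6] [ 0.002  0.005 -0.001]
[-11.6 -16.1   1.6] [ 0.002  0.005 -0.001]
[-14.8 -18.6   1.6] [ 0.002  0.005 -0.001]
[-18.2 -20.7   1.6] [ 0.002  0.005 -0.001]
```

>>> carry_out(
  targets="-0.9 -1.3 -4 0 0 0 0;-0.9 -3.3 -7.5 0 0 0 0;-0.9 -5.7 -10.8 0 0 0 0;-0.9 -8.5 -13.8 0 0 0 0;-0.9 -11.6 -16.5 0 0 0 0;-0.9 -14.8 -19 0 0 0 0;-0.9 -18.5 -21 0 0 0 0;-0.9 -18.5 -21 0 0 0 0",
)

```text
clock: 27.8
tcp_pos: [0.5949, -0.1336, 0.1845]
ee_rot: [3.138, 0.006, 2.443]
contact_force: [5.1, 1.8, 3.1]
width: 0.0175
grip_force: 12.0
```

```bash
python3 -c "
from crank import *
go(205)"
```

```text
angle -158.1 radius 0.0411 F [5.1 1.8 3.1] w 0.0175
t 27.8 tcp [ 0.5949 -0.1336  0.1845] w 0.0175
[ 0.1 -0.9  1.5] [ 0.003  0.006 -0.   ]
[-0.1 -1.1  1.5] [ 0.003  0.006 -0.   ]
[-0.4 -1.2  1.5] [ 0.003  0.006 -0.   ]
[-0.7 -1.4  1.5] [ 0.003  0.006 -0.   ]
[-1.  -1.5  1.5] [ 0.003  0.006 -0.   ]
[-1.3 -1.7  1.5] [ 0.003  0.006 -0.   ]
[-1.6 -1.8  1.5] [ 0.003  0.006 -0.   ]
```

>>> carry_out(
  targets="-0.3 0 0 0 0 0 0;-0.3 0 0 0 0 0 0;-0.3 0 0 -2 0 0 0;-0.3 0 0 -30 0 0 0;-0.3 0 0 -70 0 0 0;-0.3 40 0 -110 0 0 0;-0.3 90 20 -130 0 0 0;-0.3 140 40 -130 0 0 0",
)

```text
clock: 28.8
tcp_pos: [0.5119, -0.0117, 0.3163]
ee_rot: [3.137, 0.009, 2.442]
contact_force: [1.0, 0.7, 0.1]
width: 0.0325
grip_force: 0.0
```

>>> carry_out(
  targets="-0.3 60 0 0 0 0 0;-0.3 110 0 0 0 0 0;-0.3 140 0 0 0 0 0;-0.3 140 0 0 0 0 0;-0.3 140 0 0 0 0 0;-0.3 140 0 0 0 0 0;-0.3 140 0 0 0 0 0;-0.3 140 0 0 0 0 0",
)

```text
clock: 29.8
tcp_pos: [0.4049, 0.0773, 0.3127]
ee_rot: [3.139, 0.005, 2.442]
contact_force: [0.3, 0.0, -0.8]
width: 0.0328
grip_force: 0.0
```

```bash
python3 - <<'E'
from crank import *
drum(); s=r.sense(); print(s["clock"],s["tcp_pos"],s["joint_positions"].round(2))
c=cams.capture("top"); P=pts(c); f=c["frame"].astype(int)
u0,v0=289,173
print(f.min(-1)[155:200:3,262:320:3])
s=cams.capture("side"); P=pts(s); H=P[...,2]
m=(H>.055)&(H<.08)&(np.hypot(P[...,0]-.541,P[...,1]+.054)<.06); print(m.sum(),np.percentile(P[m],[2,98],axis=0))
E
```

```text
29.85 [0.4048785  0.07740978 0.31278772] [ 0.07 -0.42  1.83 -0.    1.72 -0.81]
[[ 69  56  62  62  64  49  33  10  10  10  10  10  55  71  72  72 103 118
  117 118]
 [ 72  71 115 118 102  11  11  62  84  34  60  12  10  30  71  72  89 118
  118 119]
 [ 72  72 117 114  13  17  68  99 107  42  98 110  54  13  31  71  89 118
  118 118]
 [ 70  72  92  57  58  36  27  68  46  32  58  72  26  74  10  59  90 117
  117 119]
 [ 72  73 116  29  74  74  41  29 107 109 105  25  92 116  50  25 115 118
  117 118]
 [ 71 114 107  56  67  67  50  76 115  59 111  51  72  78  69  10 119 118
  118 118]
 [ 72 114 120  23  26  17  20  69 120 117 119  36  21  25  21  14 119 118
  118 119]
 [ 72 114 111  59  98  73  36  23  88 117 118  23  76  92  87  46 113 116
  118 118]
 [ 79  89 108  27  92  75  44  17  21  60  99  28  58 118 107  92 116 120
  118 118]
 [ 87  88  85  17  68  38  71 132  80  40  38  25  31  76  41 136 116 136
  119 118]
 [ 87  86  85  64  69  48 104 122 126  85 120  76  34  23  82 141 139 118
  118 118]
 [ 87  86  89  68  75  81 101  68  77  56  80  62  11  71 140 141 111 118
  118 118]
 [ 86  86  81  76  74  76  81  10  10  10  10  15  84 139 142 117 117 117
  119 117]
 [ 86  70  75  76  77  76  76 102  90  90 116 129 142 141 129 118 118 117
  117 118]
 [ 76  59  63  76  76  70  89 138 144 145 144 143 142 137 118 118 117 118
  118 118]]
182 [[ 0.51015747 -0.08789068  0.05592501]
 [ 0.57207476 -0.03159528  0.06921535]]
```

```bash
python3 - <<'E'
from crank import *
c=cams.capture("top"); c0=dict(np.load("top0.npz"))
def prof(c):
    out=[]
    for a in range(0,360,9):
        t=np.radians(144.5-a); X=np.array([AX[0]-.0015+.048*np.cos(t),AX[1]+.048*np.sin(t),.132]); p=c["K"]@(c["R"]@X+c["t"]); u,v=p[:2]/p[2]
        g=cv2.getRectSubPix(c["frame"],(3,3),(float(u),float(v))); out.append(g.mean((0,1)).astype(int).tolist())
    return out
for a,x,y in zip(range(0,360,9),prof(c0),prof(c)): print(a,x,y)
f=c["frame"]; np.savez("tp2.npz",**c)
E
```

```text
0 [129, 135, 140] [79, 82, 85]
9 [105, 109, 114] [36, 37, 39]
18 [42, 44, 46] [64, 67, 69]
27 [68, 73, 76] [86, 88, 86]
36 [91, 97, 100] [100, 100, 96]
45 [100, 105, 109] [82, 81, 78]
54 [72, 75, 78] [33, 33, 33]
63 [30, 30, 32] [51, 53, 55]
72 [86, 86, 84] [72, 76, 78]
81 [165, 164, 157] [72, 76, 78]
90 [140, 140, 134] [54, 57, 59]
99 [68, 71, 71] [24, 24, 26]
108 [29, 31, 32] [53, 56, 59]
117 [90, 91, 89] [83, 89, 92]
126 [168, 167, 160] [104, 112, 116]
135 [145, 146, 140] [94, 102, 105]
144 [88, 94, 94] [52, 57, 59]
153 [51, 56, 58] [87, 95, 99]
162 [67, 72, 75] [99, 108, 112]
171 [69, 72, 75] [98, 107, 111]
180 [80, 85, 88] [64, 70, 73]
189 [52, 55, 57] [44, 47, 49]
198 [44, 48, 50] [97, 104, 108]
207 [99, 103, 102] [107, 113, 117]
216 [159, 158, 151] [83, 88, 91]
225 [142, 141, 135] [47, 49, 51]
234 [52, 52, 52] [29, 31, 32]
243 [29, 29, 31] [92, 96, 100]
252 [85, 86, 85] [116, 122, 126]
261 [156, 155, 148] [92, 98, 101]
270 [157, 156, 150] [56, 60, 62]
279 [70, 74, 73] [29, 35, 38]
288 [29, 38, 40] [62, 70, 73]
297 [66, 75, 78] [78, 88, 92]
306 [76, 84, 87] [80, 92, 95]
315 [76, 84, 87] [69, 82, 85]
324 [69, 77, 80] [41, 57, 60]
333 [50, 58, 61] [73, 86, 89]
342 [79, 86, 89] [89, 100, 103]
351 [110, 115, 119] [119, 124, 129]
```

```bash
python3 -c "
from workcell import r
print(r.sense()['contact_force'].round(2)); print(r.job_done())"
```

```text
[0.07 0.33 0.5 ]
the job is handed in; nothing more can be done
None
```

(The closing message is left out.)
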